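Mix the solder-paste cartridges

TASK

Pull every solder-paste cartridge straight up out of the light blue stand, without tipping or lifting the stand, and put each one upright into a pocket of the mixer's rotor. When all of them are in, turn the red-handled crank at least two full turns clockwise (seen from above), then move every cartridge from the rotor into the dark grey tray, upright and fully down, one to a cell. Leave the stand and the tray upright on the table and do not disturb the bottle, the reel or the circuit board.

Things in the scene. Friction and masses are not known exactly. Their poses are not given: they have to be found in the camera images.
- cart0: solder-paste cartridge (one of two or three present of four alike; absent if None): straight round cream tube with a green band and a blue cap band at the top, 120 mm long, 24 mm diameter all the way up, its foot narrowing to 16 mm over the lowest 8 mm, about 70 g. Origin at the centre of its foot, z along its axis to the cap. At the start it stands in the light blue stand, its foot 6 mm above the table, its upper 59 mm in the open
- cart1: solder-paste cartridge (one of two or three present of four alike; absent if None): straight round cream tube with a green band and a blue cap band at the top, 120 mm long, 24 mm diameter all the way up, its foot narrowing to 16 mm over the lowest 8 mm, about 70 g. Origin at the centre of its foot, z along its axis to the cap. At the start it stands in the light blue stand, its foot 6 mm above the table, its upper 59 mm in the open
- cart2: solder-paste cartridge (one of two or three present of four alike; absent if None): straight round cream tube with a green band and a blue cap band at the top, 120 mm long, 24 mm diameter all the way up, its foot narrowing to 16 mm over the lowest 8 mm, about 70 g. Origin at the centre of its foot, z along its axis to the cap. At the start it stands in the light blue stand, its foot 6 mm above the table, its upper 59 mm in the open
- cart3: solder-paste cartridge (one of two or three present of four alike; absent if None): straight round cream tube with a green band and a blue cap band at the top, 120 mm long, 24 mm diameter all the way up, its foot narrowing to 16 mm over the lowest 8 mm, about 70 g. Origin at the centre of its foot, z along its axis to the cap. At the start it stands in the light blue stand, its foot 6 mm above the table, its upper 59 mm in the open
- stand: light free-standing foam-and-plastic stand, blue, about 90 g, not fixed: a row of four square bores along its y axis, 48 mm apart (at y -72, -24, 24, 72 mm), each 26 mm wide and 55 mm deep. 198 mm long (y), 38 mm wide block on a 64 mm wide foot plate (x), top 61 mm above the table. Origin at the centre of its underside, z up
- tray: loose dark grey tray with a yellow base plate, about 450 g: a row of four square cells along its y axis, 50 mm apart, each 30 mm wide and 45 mm deep. 208 mm long (y), base plate 80 mm wide (x), top 51 mm above the table. Origin at the centre of its underside, z up
- mixer: hand-cranked mixer, fixed to the table: blue housing 200 mm (x) by 370 mm (y), 45 mm high. Origin at the centre of its underside, z up. The rotor sits on its -y half, the crank on its +y half, axes 190 mm apart; a hidden belt turns the rotor together with the crank, one to one and the same way
- crank (a joint): angle of the crank in rad, growing clockwise seen from above; it starts between -0.6 and 0 and has no stop within reach; it stays where it is left and needs about 3 N at its grip
- crank_grip (a point): middle of the crank's red upright grip, 120 mm above the table: a flat bar fixed to the crank arm (it does not spin on it), 16 mm thick across the arm, 34 mm wide along the arm, standing from 85 to 140 mm above the table, its centre 55 mm from the crank's axis. The steel arm below it is 22 mm wide, top 85 mm above the table
- crank_axis (a point): point on the crank's upright axis of turning, at the height of the grip's middle
- rotor_centre (a point): point on the rotor's upright axis at the height of the pocket floors, 52 mm above the table. The rotor is a light grey square block, 124 mm on a side, on a round plate of 88 mm radius, its top 97 mm above the table, with four square pockets open at the top
- flux: bystander: white flux bottle with blue cap, 52 mm diameter, 115 mm tall, origin at its underside
- reel: bystander: metal reel standing on end, 68 mm diameter, 60 mm tall, origin at its underside
- board: bystander: green circuit board lying flat, 90 by 110 mm, parts up to 13 mm high, origin at its underside
- pocket0 (a point): centre of the floor of one rotor pocket, 55 mm from the rotor's axis, 52 mm above the table; x and y along the pocket's sides; pocket 30 mm square, 45 mm deep
- cell0 (a point): centre of the floor of one tray cell, 6 mm above the table; x and y along the cell's sides; cell 30 mm square, 45 mm deep
- pocket1 (a point): centre of the floor of one rotor pocket, 55 mm from the rotor's axis, 52 mm above the table; x and y along the pocket's sides; pocket 30 mm square, 45 mm deep
- cell1 (a point): centre of the floor of one tray cell, 6 mm above the table; x and y along the cell's sides; cell 30 mm square, 45 mm deep
- pocket2 (a point): centre of the floor of one rotor pocket, 55 mm from the rotor's axis, 52 mm above the table; x and y along the pocket's sides; pocket 30 mm square, 45 mm deep
- cell2 (a point): centre of the floor of one tray cell, 6 mm above the table; x and y along the cell's sides; cell 30 mm square, 45 mm deep
- pocket3 (a point): centre of the floor of one rotor pocket, 55 mm from the rotor's axis, 52 mm above the table; x and y along the pocket's sides; pocket 30 mm square, 45 mm deep
- cell3 (a point): centre of the floor of one tray cell, 6 mm above the table; x and y along the cell's sides; cell 30 mm square, 45 mm deep
There are look-alikes about, which are no part of the job. What is shaped like the cart3 but pink is not meant.

How it is judged:
On the way, in this order (a step that is already met when the one before it is completed fails the run):
1. every cartridge stands in a rotor pocket, the crank not yet turned (less than 1 rad) (horizontal distance between each of cart0, cart1, cart2, cart3 and rotor_centre below 0.075 m and height (world z) of each of cart0, cart1, cart2, cart3 below 0.065 m and angle between each of cart0, cart1, cart2, cart3's own z axis and vertical below 0.35 rad and value of joint crank below 1 rad), for 0.2 s.
2. the crank has made two full turns clockwise with every cartridge still in the rotor (horizontal distance between each of cart0, cart1, cart2, cart3 and rotor_centre below 0.075 m and height (world z) of each of cart0, cart1, cart2, cart3 below 0.065 m and angle between each of cart0, cart1, cart2, cart3's own z axis and vertical below 0.35 rad and value of joint crank above 11.9 rad), for 0.2 s.
At the end, for the whole second after the job is handed in: every cartridge stands in the tray, released and at rest, in a cell, foot within 16 mm of the tray's underside and within about 20 degrees of upright; the crank has been turned past 11.9 rad; stand and tray are upright (within 7 degrees) on the table (x of cart0 in the frame of tray between -0.02 and 0.02 m and y of cart0 in the frame of tray between -0.1 and 0.1 m and z of each of cart0, cart1, cart2, cart3 in the frame of tray below 0.016 m and angle between each of cart0, cart1, cart2, cart3's own z axis and vertical below 0.35 rad and linear speed of each of cart0, cart1, cart2, cart3 below 0.03 m/s and x of cart1 in the frame of tray between -0.02 and 0.02 m and y of cart1 in the frame of tray between -0.1 and 0.1 m and x of cart2 in the frame of tray between -0.02 and 0.02 m and y of cart2 in the frame of tray between -0.1 and 0.1 m and x of cart3 in the frame of tray between -0.02 and 0.02 m and y of cart3 in the frame of tray between -0.1 and 0.1 m and angle between each of stand, tray's own z axis and vertical below 0.12 rad and height (world z) of each of stand, tray below 0.01 m and value of joint crank above 11.9 rad); the robot touches nothing.
It fails at once if the stand is tipped by more than about 11 degrees (angle between stand's own z axis and vertical above 0.2 rad).
It fails at once if the stand is lifted more than 15 mm off the table (height (world z) of stand above 0.015 m).
It fails at once if the bottle is moved by more than 30 mm (distance of flux from where it was at the start of the episode above 0.03 m).
It fails at once if the reel is moved by more than 30 mm (distance of reel from where it was at the start of the episode above 0.03 m).
It fails at once if the circuit board is moved by more than 30 mm (distance of board from where it was at the start of the episode above 0.03 m).
Of cart0, cart1, cart2, cart3 only 2 to 3 are there at a start; the rules pass over those that are not, and their reading is None.
At some moment in a run one of tray, stand may be knocked a few centimetres aside while the robot is not near it.
It also fails if it takes over 210 s, if anything falls off the work surface, if the arm or the gripper's body presses on something with over 40 N, if the wrist force passes 120 N, or if a joint passes its speed limit or range.

ROBOT

A 6-joint arm with a two-finger parallel gripper is mounted at the origin on the work surface. World frame = base frame: x ahead of the robot, y to its left, z up, the work surface at z = 0. Lengths are in m, angles in rad, forces in N, time in s.
With the tool pointing down it reaches from about 0.35 to 0.975 m from the base axis. Payload 4.9 kg.
Tool frame: the origin (TCP) lies at the very end of the fingers, on their centre line; the grasp point (between the pads) lies 19 mm behind it; z points along the fingers, y is the line along which they close (so a half turn about z gives the same grasp; the last joint's range is limited). The gripper opens to 85 mm and grips with 20 to 120 N. Pads are 22 mm wide; open, the fingers measure 114 mm over their backs; the gripper's body (76 mm by 85 mm) begins 54 mm behind the grasp point. The pads swing forward as they close: fully open they stand 13 mm farther back than shut.
Start: joints at [1.061, 0.053, 1.613, -0, 1.476, -0.119], TCP at [0.238, 0.578, 0.231] pointing down, gripper open.
Joint ranges: [-3.01, 3.01], [-1.01, 2.22], [0.06, 2.58], [-1.02, 4.17], [0.09, 2.62], [-3.14, 3.14]. Speed limits (rad/s): [2.57, 2.57, 3.14, 3.14, 3.14, 3.14].

INTERFACE

Orientations are given as a rotation vector (axis times angle).
In Python, from station import ctrl gives the robot as it stands.
- The arm moves only by the shell command python3 -m crank 'ROWS' [OPENING] [FORCE]. ROWS is text: rows parted by semicolons, each of 4 numbers parted by spaces: the shift along the world's x, y, z in units of 0.5 m (1.0 is 0.5 m), then the turn about the world's z in units of 90 degrees (1.0 is 90 degrees). In form: x y z turn; .... A call has exactly 5 rows; each row shifts and turns the commanded pose from where the row before left it; what a row does not reach is not made up. A row lasts 1/12 s, in which the tool goes at most 41.7 mm and 7.16 degrees, less where a joint would pass 70% of its speed; a pose out of reach is approached as far as the arm can. A call with a number of a shift or a turn outside -1 to 1 is refused whole. A call with a gripper value outside its range is refused whole. OPENING is the opening in per cent of the stroke, from 0 (shut) to 100 (fully open), set as the call begins (- or left out, the last holds). The fingers move at their own pace and stop on an object; FORCE is the grip in N (left out, the last holds). Time passes only in rows, so rows that do not move let the fingers close, or fill a call up. It gives the time, the measured TCP pose, the force, the opening and the grip force at its end, in the units of the state.
- ctrl.get_obs(): the state, without advancing time (a new reading comes with each control period).
- ctrl.get_image(name): name is "scene" or "top" or "wrist"; returns (picture, depth): 400x640x3 uint8, red, green, blue; 400x640 float32, m along the optical axis (not along the pixel's ray), 0 where there is no reading.
- ctrl.get_calibration(name): a dict with "fx", "fy", "cx", "cy" (pixels), "extrinsics" (4x4, takes a point from world to camera coordinates). Camera axes: x right, y down, z forward; pixel columns grow to the right and rows downward; lengths in m; the calibration is good to about 2 mm. A picture is of the moment at which its call begins: read the wrist's pose just before it. get_calibration takes no time and is no camera call; for the wrist camera it gives the pose at the moment of the call.
- ctrl.finish_job(): hands the job in; it is judged then, once.
The state is a dict: "t": time; "q": joint angles; "dq": joint speeds; "effort": joint torques, N m; "tool_pos": TCP position; "tool_rot": TCP orientation; "contact_force": force on the tool from outside, world axes, zero at the start; "wrist_torque": the same for the moment, N m; "opening": finger opening in m; "grip_force": force on a finger pad.
Only numpy, scipy, OpenCV 4.12 (cv2) and the standard library are available. Lean on these libraries where they do the work, as an engineer would, in place of code of your own. Each camera call takes 0.05 s, during which the arm holds its last target. There are 200 camera calls.

## Working session

There is one attempt and no reset: what is moved stays moved. The work goes in short steps, Python scripts to look and compute and a shell command to move; the robot and the scene stay as the last step left them, time stands still between calls to the robot, and variables do not carry over. Pictures are saved under pics/ and viewed, at most 17 in all, crops included, and the job is handed in when it is done.

```bash
ls; mkdir -p pics; cat > h.py <<'E'
import numpy as np, cv2
from station import ctrl
def shot(cam,name=None,crop=None,scale=1):
    K=ctrl.get_calibration(cam); im,d=ctrl.get_image(cam)
    np.savez('/tmp/%s.npz'%cam,im=im,d=d,E=K['extrinsics'],k=[K['fx'],K['fy'],K['cx'],K['cy']])
    if name:
        o=im[...,::-1]
        if crop: o=o[crop[1]:crop[3],crop[0]:crop[2]]
        cv2.imwrite('pics/'+name+'.png',cv2.resize(o,None,fx=scale,fy=scale,interpolation=cv2.INTER_CUBIC))
def load(cam):
    z=np.load('/tmp/%s.npz'%cam); return z['im'],z['d'],z['E'],z['k']
def cloud(cam):
    im,d,E,k=load(cam); v,u=np.mgrid[:400,:640]
    P=np.stack([(u-k[2])/k[0]*d,(v-k[3])/k[1]*d,d],-1)
    W=(P-E[:3,3])@E[:3,:3]
    W[d==0]=np.nan
    return im,W
def px(cam,u,v,z):  # pixel ray meets height z
    im,d,E,k=load(cam); R=E[:3,:3]; c=-R.T@E[:3,3]
    r=R.T@np.array([(u-k[2])/k[0],(v-k[3])/k[1],1]); return c+r*(z-c[2])/r[2]
E
python3 - <<'E'
from h import *
shot('top','top0'); shot('scene','scene0')
o=ctrl.get_obs(); print({k:np.round(v,3) for k,v in o.items()})
E
```

```text
pics
{'t': np.float64(0.1), 'q': array([ 1.061,  0.053,  1.614, -0.   ,  1.476, -0.119]), 'dq': array([-0.   , -0.003, -0.003, -0.001, -0.002,  0.002]), 'effort': array([ 0.0000e+00, -3.9490e+01, -3.7136e+01, -0.0000e+00,  4.0000e-03,
        0.0000e+00]), 'tool_pos': array([0.238, 0.577, 0.23 ]), 'tool_rot': array([-6.100e-01, -3.081e+00,  3.000e-03]), 'contact_force': array([-0.371,  0.097, -0.329]), 'wrist_torque': array([-0.028,  0.029, -0.032]), 'grip_force': np.float64(0.0), 'opening': np.float64(0.086)}
```

View pics/top0.png

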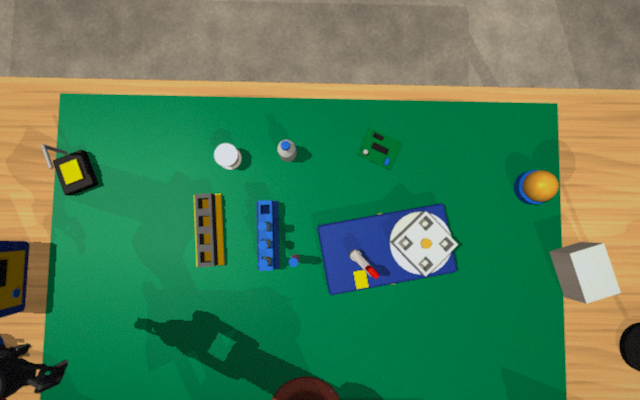

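View pics/scene0.png

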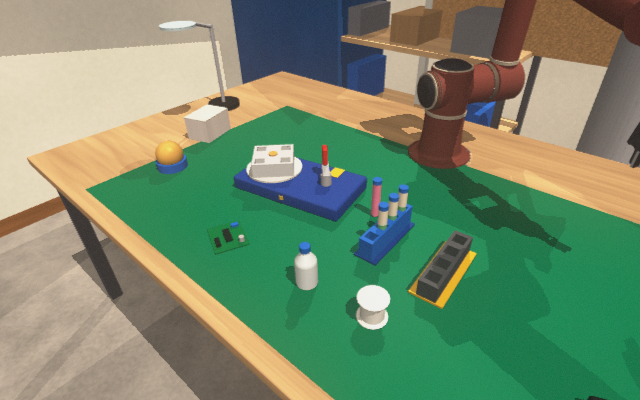

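The top view shows the tray at (208,230), the stand at (267,236) with 3 cartridges, and the pink look-alike at (294,262). The rotor is at (425,243), with the crank hub near (355,255) and its grip near (372,271). I'll enlarge it to measure.

```bash
python3 - <<'E'
from h import *
im,W=cloud('top')
o=im[185:305,185:465,::-1]
a=cv2.resize(o[:,:130],None,fx=6,fy=6,interpolation=cv2.INTER_CUBIC)
b=cv2.resize(o[:,120:],None,fx=5,fy=5,interpolation=cv2.INTER_CUBIC)[:590]
a=a[:590]
cv2.imwrite('pics/a.png',a); cv2.imwrite('pics/b.png',b)
k=load('top')[3];print(k, np.round(load('top')[2],3))
E
```

```text
[379.33951446 379.33951446 317.00125335 199.11203998] [[ 0.015 -1.     0.015 -0.031]
 [-0.997 -0.016 -0.071  0.612]
 [ 0.072 -0.014 -0.997  1.078]
 [ 0.     0.     0.     1.   ]]
```

View pics/a.png

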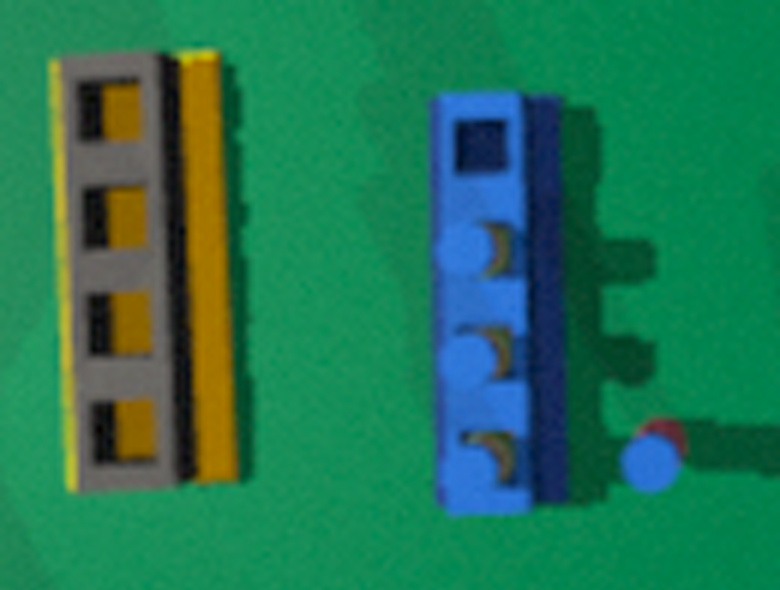

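View pics/b.png

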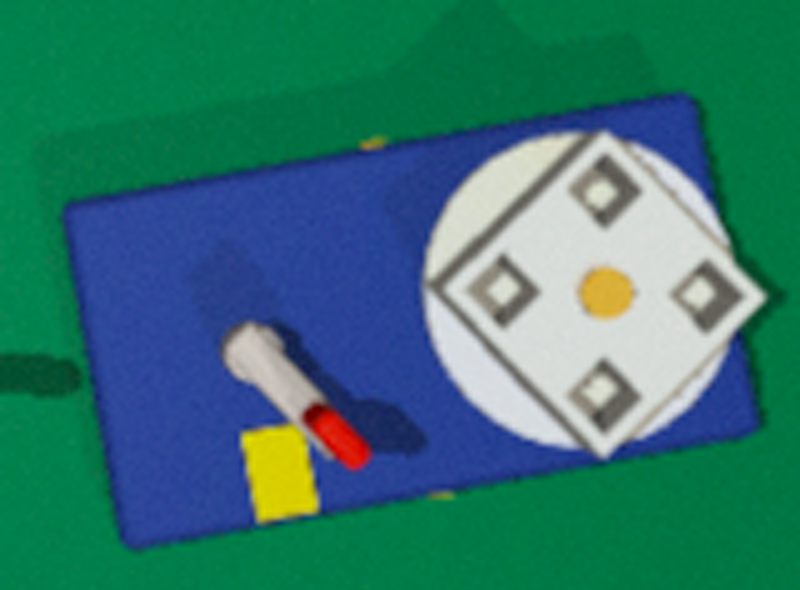

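```bash
cat > m.py <<'E'
from h import *
A=lambda x,y,z:px('top',185+(x+.5)/6-.5,185+(y+.5)/6-.5,z)
B=lambda x,y,z:px('top',305+(x+.5)/5-.5,185+(y+.5)/5-.5,z)
E
python3 - <<'E'
from m import *
np.set_printoptions(precision=4,suppress=True)
for n,p in dict(capA=A(466,249,.126),capB=A(468,354,.126),capC=A(472,461,.126),hole=A(482,146,.061),pink=A(651,463,.12),
 st1=A(437,93,.061),st2=A(525,93,.061),st3=A(532,512,.061),st4=A(440,510,.061),
 cellfar=A(110,110,.051),cellnear=A(124,431,.051),
 pF=B(605,190,.097),pL=B(503,292,.097),pR=B(709,296,.097),pN=B(603,393,.097),rc=B(606,292,.097),
 hub=B(250,352,.085),gtop0=B(312,412,.14),gtop1=B(362,462,.14)).items(): print(n,p[:2])
im,W=cloud('top')
def blob(n,u0,v0,u1,v1,zl,zh):
    w=W[v0:v1,u0:u1].reshape(-1,3); w=w[(w[:,2]>zl)&(w[:,2]<zh)]
    print(n,len(w),np.median(w,0),w.mean(0), w.min(0),w.max(0))
blob('capA',255,215,280,233,.1,.135);blob('capB',255,236,280,252,.1,.135);blob('capC',255,253,280,272,.1,.135)
blob('pink',285,250,305,272,.1,.135)
blob('grip',355,255,385,285,.125,.15); blob('arm',345,245,385,285,.07,.1)
blob('rotor',385,205,465,280,.09,.105)
E
```

```text
capA [0.5323 0.1211]
capB [0.4869 0.1191]
capC [0.4411 0.1162]
hole [0.58   0.1232]
pink [0.4407 0.0393]
st1 [0.6043 0.1447]
st2 [0.605  0.1039]
st3 [0.4122 0.0961]
st4 [0.4125 0.1383]
cellfar [0.5946 0.2986]
cellnear [0.4457 0.2868]
pF [ 0.5482 -0.3154]
pL [ 0.4926 -0.26  ]
pR [ 0.492  -0.3713]
pN [ 0.4395 -0.3137]
rc [ 0.4934 -0.3156]
hub [ 0.4578 -0.1253]
gtop0 [ 0.4318 -0.151 ]
gtop1 [ 0.4068 -0.1768]
capA 78 [0.5312 0.119  0.1257] [0.5312 0.1193 0.1244] [0.5195 0.1087 0.1008] [0.543  0.1323 0.1311]
capB 75 [0.4834 0.1176 0.1255] [0.4836 0.1171 0.1247] [0.4728 0.1063 0.1019] [0.4938 0.1284 0.13  ]
capC 81 [0.4367 0.1146 0.1254] [0.4358 0.1152 0.1244] [0.4242 0.1036 0.1   ] [0.4473 0.1273 0.1294]
pink 75 [0.44   0.0371 0.1195] [0.4401 0.0381 0.1193] [0.4294 0.0264 0.101 ] [0.4507 0.0502 0.1242]
grip 79 [ 0.4166 -0.1668  0.1381] [ 0.4163 -0.1676  0.1374] [ 0.4011 -0.183   0.1275] [ 0.4313 -0.1546  0.1423]
arm 209 [ 0.4462 -0.14    0.0836] [ 0.4444 -0.1402  0.0831] [ 0.4015 -0.1842  0.0721] [ 0.4712 -0.1134  0.0965]
rotor 1684 [ 0.4919 -0.3157  0.0962] [ 0.4918 -0.3158  0.0962] [ 0.4056 -0.4026  0.0901] [ 0.5769 -0.2301  0.1049]
```

```bash
R='.039 -.061 .003 .018'; python3 -m crank '.039 -.061 .003 .018;.039 -.061 .003 .018;.039 -.061 .003 .018;.039 -.061 .003 .018;.039 -.061 .003 .018' 60 30; python3 -m crank '.039 -.061 .003 .018;.039 -.061 .003 .018;.039 -.061 .003 .018;.039 -.061 .003 .018;.039 -.061 .003 .018'; python3 -m crank '.039 -.061 .003 .019;.039 -.061 .003 .019;.039 -.061 .003 .019;.039 -.061 .003 .019;.039 -.061 .003 .019';python3 -m crank '0 0 0 0;0 0 0 0;0 0 0 0;0 0 0 0;0 0 0 0'
cat > chk.py <<'E'
from h import *
import sys
np.set_printoptions(precision=4,suppress=True)
o=ctrl.get_obs(); r=o['tool_rot']; al=np.arctan2(r[1],r[0])
print('t',round(float(o['t']),1),'tcp',o['tool_pos'],'yawY',np.rad2deg(2*al)%180-90,'F',o['contact_force'],'op',round(float(o['opening']),4),'q6',round(float(o['q'][5]),2))
if len(sys.argv)>1:
    for x in range(1,len(sys.argv),4):
        g=np.array(list(map(float,sys.argv[x:x+4]))); d=g[:3]-o['tool_pos']; print('to go m',d,'units',d*2)
E
python3 chk.py .532 .120 .25 0
python3 -c "
from h import *
shot('wrist','w1')"
```

```text
t: 0.52
tool_pos: [0.3358, 0.4238, 0.2382]
tool_rot: [-0.387, -3.117, 0.001]
contact_force: [0.0, 0.5, 0.4]
opening: 0.0515
grip_force: 0.0
t: 0.93
tool_pos: [0.4334, 0.2712, 0.2459]
tool_rot: [-0.167, -3.137, 0.0]
contact_force: [0.7, 0.8, -0.0]
opening: 0.0513
grip_force: 0.0
t: 1.35
tool_pos: [0.5309, 0.1186, 0.2534]
tool_rot: [0.067, -3.14, -0.0]
contact_force: [0.8, -0.1, -0.1]
opening: 0.051
grip_force: 0.0
t: 1.77
tool_pos: [0.5299, 0.1215, 0.2536]
tool_rot: [0.067, -3.14, -0.0]
contact_force: [-0.5, 0.5, 0.8]
opening: 0.0513
grip_force: 0.0
t 1.8 tcp [0.5299 0.1215 0.2536] yawY -87.53829808124087 F [-0.5022  0.4895  0.7536] op 0.0513 q6 -1.53
to go m [ 0.0021 -0.0015 -0.0036] units [ 0.0043 -0.003  -0.0072]
```

View pics/w1.png

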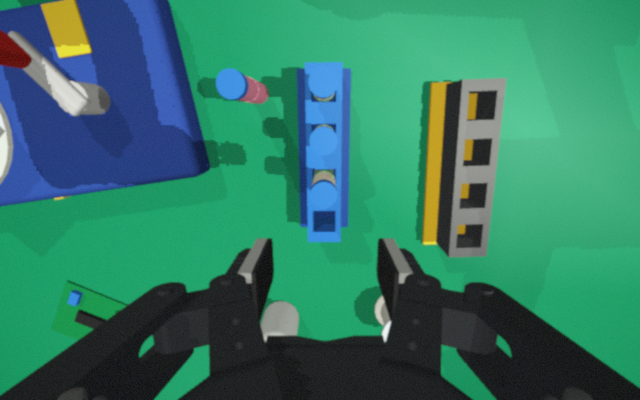

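The wrist view is inverted: image up is −x. The caps are at (322,80), (322,138) and (322,195), and the empty bore is at (324,220). I'll use it to refine the cap positions.

```bash
python3 - <<'E'
from h import *
np.set_printoptions(precision=4,suppress=True)
for u,v,z in [(322,80,.126),(322.5,138,.126),(322,195,.126),(324,220,.061),(231,85,.12)]: print(px('wrist',u,v,z))
im,W=cloud('wrist')
for v0,v1 in[(63,98),(124,155),(180,208)]:
    w=W[v0:v1,300:345].reshape(-1,3); w=w[(w[:,2]>.115)&(w[:,2]<.135)]; print(len(w),w.mean(0),w.min(0),w.max(0))
E
```

```text
[0.435  0.1146 0.126 ]
[0.4817 0.1169 0.126 ]
[0.5323 0.1185 0.126 ]
[0.5785 0.1221 0.061 ]
[0.4416 0.0381 0.12  ]
748 [0.4362 0.1152 0.126 ] [0.4242 0.1031 0.1168] [0.4483 0.1271 0.128 ]
642 [0.4837 0.1173 0.1259] [0.4718 0.1053 0.1153] [0.4956 0.1294 0.1279]
616 [0.531  0.1194 0.1255] [0.5195 0.1076 0.1152] [0.544  0.1313 0.1283]
```

```bash
python3 -m crank '.003 -.004 -.05 0;0 0 -.06 0;0 0 -.06 0;0 0 -.06 0;0 0 -.04 0' >/dev/null;  python3 -m crank '0 0 -.04 0;0 0 -.03 0;0 0 -.009 0;0 0 0 0;0 0 0 0' >/dev/null; python3 chk.py .5315 .1192 .079 0
```

```text
t 2.6 tcp [0.5323 0.1189 0.08  ] yawY -87.59495541623792 F [ 0.0056 -0.2429  0.4492] op 0.0513 q6 -1.53
to go m [-0.0008  0.0003 -0.001 ] units [-0.0017  0.0007 -0.002 ]
```

Now I'll close, then lift a little and check the stand.

```bash
python3 -m crank '0 0 0 0;0 0 0 0;0 0 0 0;0 0 0 0;0 0 0 0' 0 40 >/dev/null; python3 -m crank '0 0 0 0;0 0 0 0;0 0 0 0;0 0 0 0;0 0 0 0'; python3 -m crank '0 0 .005 0;0 0 .005 0;0 0 .005 0;0 0 .005 0;0 0 0 0';  python3 chk.py
cat > st.py <<'E'
from h import *
np.set_printoptions(precision=4,suppress=True)
shot('wrist'); im,W=cloud('wrist')
# blue stand top: colour + height
b=(im[...,2].astype(int)-im[...,0]>60)&(im[...,2]>100)
w=W.reshape(-1,3)[b.ravel()]; w=w[(abs(w[:,2]-.061)<.012)&(abs(w[:,1]-.12)<.1)]
A=np.c_[w[:,:2],np.ones(len(w))]; s=np.linalg.lstsq(A,w[:,2],rcond=None)[0]; print('stand top',len(w),w.mean(0),w.min(0),w.max(0),'tilt',s[:2])
E
python3 st.py
```

```text
t: 3.48
tool_pos: [0.5332, 0.1189, 0.081]
tool_rot: [-0.064, 3.138, 0.002]
contact_force: [-1.8, 2.3, 5.8]
opening: 0.0235
grip_force: 39.5
t: 3.9
tool_pos: [0.5321, 0.1182, 0.0897]
tool_rot: [-0.065, 3.141, -0.0]
contact_force: [0.5, -0.4, -0.5]
opening: 0.023
grip_force: 39.1
t 3.9 tcp [0.5321 0.1182 0.0897] yawY -87.64579262031583 F [ 0.4854 -0.4033 -0.5128] op 0.023 q6 -1.53
stand top 6483 [0.4788 0.1161 0.0604] [0.4116 0.095  0.0493] [0.606  0.1402 0.0721] tilt [-0.0005 -0.001 ]
```

```bash
python3 -m crank '0 0 .012 0;0 0 .012 0;0 0 .012 0;0 0 .012 0;0 0 .012 0' >/dev/null;python3 -m crank '0 0 .02 0;0 0 .03 0;0 0 .05 0;0 0 .05 0;0 0 .05 0' >/dev/null;  python3 -m crank '0 0 .04 0;0 0 0 0;0 0 0 0;0 0 0 0;0 0 0 0'; python3 chk.py .492 -.3713 .25 0; python3 st.py
```

```text
t: 5.2
tool_pos: [0.531, 0.1183, 0.2373]
tool_rot: [0.065, -3.138, 0.0]
contact_force: [-1.0, 0.7, -1.6]
opening: 0.0231
grip_force: 39.2
t 5.2 tcp [0.531  0.1183 0.2373] yawY -87.64160945560943 F [-0.9877  0.6666 -1.6148] op 0.0231 q6 -1.53
to go m [-0.039  -0.4896  0.0127] units [-0.0781 -0.9792  0.0254]
stand top 2955 [0.4807 0.1163 0.0603] [0.4099 0.0957 0.0491] [0.5653 0.1385 0.0711] tilt [-0.0041  0.0008]
```

```bash
python3 -m crank '-.005 -.065 .003 0;-.005 -.065 .003 0;-.005 -.065 .003 0;-.005 -.065 .003 0;-.005 -.065 .003 0' >/dev/null;python3 -m crank '-.005 -.065 .003 0;-.005 -.065 .003 0;-.005 -.065 .003 0;-.005 -.065 .003 0;-.005 -.065 .003 0' >/dev/null; python3 -m crank '-.005 -.065 0 0;-.005 -.065 0 0;-.005 -.065 0 0;-.005 -.065 0 0;-.005 -.065 0 0' >/dev/null; python3 -m crank '0 0 0 0;0 0 0 0;0 0 0 0;0 0 0 0;0 0 0 0' >/dev/null; python3 chk.py .492 -.3705 .125 0
python3 - <<'E'
from h import *
shot('wrist','w2')
E
```

```text
t 6.9 tcp [ 0.4948 -0.3679  0.2541] yawY -87.55149110034759 F [ 0.4766 -0.7949 -0.0339] op 0.023 q6 -2.37
to go m [-0.0028 -0.0026 -0.1291] units [-0.0056 -0.0053 -0.2581]
```

View pics/w2.png

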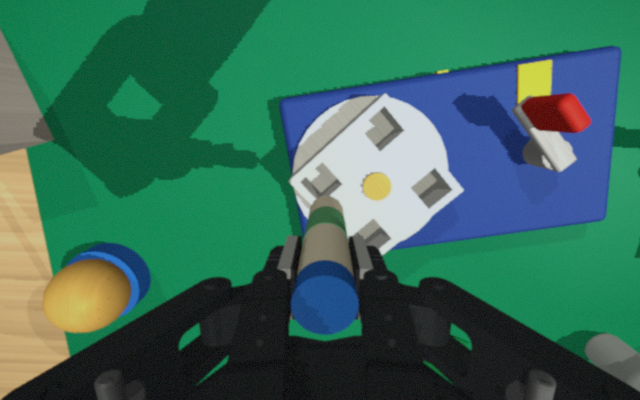

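The wrist view shows the pocket openings at R (321,181), N (384,129), L (434,187) and F (371,238, partly hidden).

```bash
python3 - <<'E'
from h import *
np.set_printoptions(precision=4,suppress=True)
for u,v,z in [(321,181,.097),(384,129,.097),(434,187,.097),(371,238,.097),(376,186,.1)]: print(px('wrist',u,v,z))
im,W=cloud('wrist')
w=W.reshape(-1,3); w=w[(abs(w[:,2]-.097)<.004)&(w[:,1]<-.2)&(w[:,1]>-.45)]; print(w.mean(0),w.min(0),w.max(0),np.percentile(w,1,0))
E
```

```text
[ 0.4906 -0.3723  0.097 ]
[ 0.4379 -0.3146  0.097 ]
[ 0.4919 -0.2597  0.097 ]
[ 0.5489 -0.3179  0.097 ]
[ 0.4927 -0.318   0.1   ]
[ 0.4847 -0.3142  0.0967] [ 0.4055 -0.4049  0.093 ] [ 0.5667 -0.23    0.101 ] [ 0.4142 -0.3951  0.0945]
```

```bash
python3 -m crank '-.006 -.0065 0 0;0 0 -.04 0;0 0 -.04 0;0 0 -.04 0;0 0 -.02 0' >/dev/null; python3 -m crank '0 0 0 0;0 0 0 0;0 0 0 0;0 0 0 0;0 0 0 0' >/dev/null; python3 chk.py .492 -.371 .1265 0; python3 -m crank '0 0 -.02 0;0 0 -.02 0;0 0 -.02 0;0 0 -.02 0;0 0 0 0';python3 chk.py .492 -.371 .1265 0
```

```text
t 7.8 tcp [ 0.4922 -0.373   0.1861] yawY -87.63591017801369 F [ 0.2558  0.0152 -0.4809] op 0.0229 q6 -2.38
to go m [-0.0002  0.002  -0.0596] units [-0.0004  0.0039 -0.1192]
t: 8.22
tool_pos: [0.4904, -0.3714, 0.1404]
tool_rot: [0.064, -3.138, -0.005]
contact_force: [1.6, -0.8, -2.6]
opening: 0.0232
grip_force: 39.3
t 8.2 tcp [ 0.4904 -0.3714  0.1404] yawY -87.64505478086392 F [ 1.6436 -0.8322 -2.5966] op 0.0232 q6 -2.38
to go m [ 0.0016  0.0004 -0.0139] units [ 0.0032  0.0007 -0.0278]
```

```bash
python3 -m crank '.002 0 -.01 0;0 0 -.01 0;0 0 -.005 0;0 0 0 0;0 0 0 0'; python3 -m crank '0 0 0 0;0 0 0 0;0 0 0 0;0 0 0 0;0 0 0 0' 60 >/dev/null; python3 -m crank '0 0 .05 0;0 0 .06 0;0 0 .06 0;0 0 .06 0;0 0 .05 0'; python3 chk.py .4837 .1172 .25 0 ; python3 - <<'E'
from h import *
shot('wrist');shot('top')
np.set_printoptions(precision=4,suppress=True)
im,W=cloud('wrist')
w=W.reshape(-1,3); w=w[(abs(w[:,2]-.172)<.008)&(np.hypot(w[:,0]-.492,w[:,1]+.371)<.04)]; print('cart in R',len(w),w.mean(0),np.ptp(w,axis=0))
im,W=cloud('top')
for n,y0,y1,lo,hi in [('carts',.08,.16,.117,.135),('stand',.07,.17,.055,.067),('tray',.24,.34,.045,.057)]:
    w=W.reshape(-1,3); w=w[(w[:,2]>lo)&(w[:,2]<hi)&(w[:,1]>y0)&(w[:,1]<y1)&(w[:,0]>.3)&(w[:,0]<.7)]; print(n,len(w),w.mean(0),w.min(0),w.max(0))
E
```

```text
t: 8.63
tool_pos: [0.4926, -0.3724, 0.1318]
tool_rot: [0.065, -3.141, -0.0]
contact_force: [0.8, 0.4, -0.9]
opening: 0.023
grip_force: 39.5
t: 9.47
tool_pos: [0.4928, -0.3726, 0.2746]
tool_rot: [-0.065, 3.139, -0.003]
contact_force: [0.7, -0.1, 0.4]
opening: 0.051
grip_force: 0.0
t 9.5 tcp [ 0.4928 -0.3726  0.2746] yawY -87.63778042263618 F [ 0.6501 -0.1164  0.4364] op 0.051 q6 -2.38
to go m [-0.0091  0.4898 -0.0246] units [-0.0183  0.9797 -0.0491]
cart in R 723 [ 0.4905 -0.3732  0.1717] [0.0245 0.0242 0.0099]
carts 149 [0.4581 0.1163 0.1258] [0.4238 0.1038 0.1177] [0.4937 0.1283 0.1307]
stand 599 [0.5108 0.1174 0.0603] [0.4084 0.0967 0.055 ] [0.6026 0.1404 0.0666]
tray 800 [0.5191 0.2914 0.0502] [0.4162 0.2446 0.0451] [0.6993 0.3227 0.0568]
```

```bash
python3 -m crank '-.001 .065 0 0;-.001 .065 0 0;-.001 .065 0 0;-.001 .065 0 0;-.001 .065 0 0' >/dev/null;python3 -m crank '-.001 .065 -.01 0;-.001 .065 -.01 0;-.001 .065 -.01 0;-.001 .065 -.01 0;-.001 .065 -.01 0' >/dev/null; python3 -m crank '-.001 .066 0 0;-.001 .066 0 0;-.001 .066 0 0;-.001 .066 0 0;-.001 .066 0 0' >/dev/null; python3 -m crank '0 0 0 0;0 0 0 0;0 0 0 0;0 0 0 0;0 0 0 0' >/dev/null; python3 chk.py .4837 .1172 .08 0; cat > ca.py <<'E'
from h import *
np.set_printoptions(precision=4,suppress=True)
shot('wrist'); im,W=cloud('wrist')
w=W.reshape(-1,3); w=w[(w[:,2]>.117)&(w[:,2]<.135)&(abs(w[:,1]-.12)<.05)]
for x in (.436,.484):
    c=w[abs(w[:,0]-x)<.02]
    if len(c)>50: print('cart',len(c),c.mean(0),np.percentile(c,2,0),np.percentile(c,98,0))
E
python3 ca.py
```

```text
t 11.2 tcp [0.4851 0.1165 0.2465] yawY -87.75133583105304 F [-0.4409  0.7251  0.4614] op 0.0515 q6 -1.52
to go m [-0.0014  0.0007 -0.1665] units [-0.0029  0.0014 -0.3331]
cart 678 [0.4346 0.1148 0.126 ] [0.4237 0.104  0.1245] [0.4456 0.1258 0.1274]
cart 635 [0.4819 0.1166 0.1257] [0.4709 0.1054 0.1195] [0.4938 0.1274 0.1273]
```

```bash
python3 -m crank '-.004 .001 -.05 0;0 0 -.06 0;0 0 -.06 0;0 0 -.06 0;0 0 -.04 0' >/dev/null;  python3 -m crank '0 0 -.04 0;0 0 -.023 0;0 0 0 0;0 0 0 0;0 0 0 0' >/dev/null; python3 chk.py .4832 .117 .08 0; python3 -m crank '0 0 0 0;0 0 0 0;0 0 0 0;0 0 0 0;0 0 0 0' 0 40 >/dev/null; python3 -m crank '0 0 0 0;0 0 0 0;0 0 0 0;0 0 0 0;0 0 0 0'; python3 -m crank '0 0 .005 0;0 0 .005 0;0 0 .005 0;0 0 .005 0;0 0 .005 0' >/dev/null; python3 st.py;  python3 -m crank '0 0 .012 0;0 0 .012 0;0 0 .012 0;0 0 .012 0;0 0 .012 0' >/dev/null;python3 st.py
```

```text
t 12.1 tcp [0.4843 0.118  0.0819] yawY -87.6703869459729 F [ 0.6638 -1.2808  1.024 ] op 0.051 q6 -1.52
to go m [-0.0011 -0.001  -0.0019] units [-0.0022 -0.0019 -0.0038]
t: 12.95
tool_pos: [0.4843, 0.1181, 0.0819]
tool_rot: [-0.065, 3.138, -0.0]
contact_force: [-0.9, 0.1, 6.1]
opening: 0.0233
grip_force: 39.3
stand top 4164 [0.4555 0.1157 0.0604] [0.4092 0.0951 0.049 ] [0.5615 0.138  0.0697] tilt [-0.0005  0.0011]
stand top 3635 [0.4584 0.1157 0.06  ] [0.4085 0.0954 0.049 ] [0.5922 0.1391 0.0717] tilt [-0.022  -0.0035]
```

```bash
python3 -m crank '0 0 .04 0;0 0 .06 0;0 0 .06 0;0 0 .06 0;0 0 .03 0' >/dev/null; python3 -m crank '.008 -.058 0 0;.008 -.058 0 0;.008 -.058 0 0;.008 -.058 0 0;.008 -.058 0 0' >/dev/null;python3 -m crank '.009 -.058 0 0;.009 -.058 0 0;.009 -.058 0 0;.009 -.058 0 0;.009 -.058 0 0' >/dev/null; python3 -m crank '.008 -.058 0 0;.008 -.058 0 0;.008 -.058 0 0;.008 -.058 0 0;.008 -.058 0 0' >/dev/null; python3 -m crank '0 0 0 0;0 0 0 0;0 0 0 0;0 0 0 0;0 0 0 0'; python3 chk.py .548 -.3165 .128 0
```

```text
t: 15.97
tool_pos: [0.5456, -0.3158, 0.248]
tool_rot: [-0.067, 3.141, 0.0]
contact_force: [-0.1, -0.4, -0.3]
opening: 0.0231
grip_force: 39.5
t 16.0 tcp [ 0.5456 -0.3158  0.248 ] yawY -87.56553915397367 F [-0.0597 -0.3557 -0.2708] op 0.0231 q6 -2.26
to go m [ 0.0024 -0.0007 -0.12  ] units [ 0.0047 -0.0015 -0.2399]
```

```bash
python3 -m crank '.004 -.001 0 0;0 0 -.04 0;0 0 -.04 0;0 0 -.04 0;0 0 0 0' >/dev/null; python3 -m crank '0 0 -.02 0;0 0 -.02 0;0 0 -.02 0;0 0 -.02 0;0 0 0 0';python3 chk.py .548 -.3165 .128 0
```

```text
t: 16.8
tool_pos: [0.5465, -0.3166, 0.1451]
tool_rot: [0.065, -3.138, -0.004]
contact_force: [-1.4, 0.4, -0.3]
opening: 0.0233
grip_force: 39.5
t 16.8 tcp [ 0.5465 -0.3166  0.1451] yawY -87.64005809885631 F [-1.3672  0.3952 -0.3443] op 0.0233 q6 -2.25
to go m [ 0.0015  0.0001 -0.0171] units [ 0.003   0.0001 -0.0342]
```

```bash
python3 -m crank '.002 0 -.01 0;0 0 -.01 0;0 0 -.01 0;0 0 0 0;0 0 0 0'; python3 -m crank '0 0 0 0;0 0 0 0;0 0 0 0;0 0 0 0;0 0 0 0' 60 >/dev/null; python3 -m crank '0 0 .05 0;0 0 .06 0;0 0 .06 0;0 0 .04 0;0 0 .03 0'; python3 chk.py .436 .115 .25 0 ; python3 - <<'E'
from h import *
shot('wrist');shot('top')
np.set_printoptions(precision=4,suppress=True)
im,W=cloud('wrist')
for x,y in [(.492,-.371),(.548,-.3165)]:
    w=W.reshape(-1,3); w=w[(abs(w[:,2]-.172)<.008)&(np.hypot(w[:,0]-x,w[:,1]-y)<.03)]; print('cart',len(w),w.mean(0),np.ptp(w,axis=0))
im,W=cloud('top')
for n,y0,y1,lo,hi in [('carts',.08,.16,.117,.135),('stand',.07,.17,.055,.067),('tray',.24,.34,.045,.057)]:
    w=W.reshape(-1,3); w=w[(w[:,2]>lo)&(w[:,2]<hi)&(w[:,1]>y0)&(w[:,1]<y1)&(w[:,0]>.3)&(w[:,0]<.65)]; print(n,len(w),w.mean(0),w.min(0),w.max(0))
E
```

```text
t: 17.22
tool_pos: [0.5484, -0.3173, 0.1325]
tool_rot: [0.065, -3.14, -0.001]
contact_force: [-0.6, 0.3, -1.5]
opening: 0.0232
grip_force: 39.5
t: 18.05
tool_pos: [0.5493, -0.3179, 0.2562]
tool_rot: [-0.065, 3.138, -0.004]
contact_force: [0.1, 0.3, -0.5]
opening: 0.0515
grip_force: 0.0
t 18.1 tcp [ 0.5493 -0.3179  0.2562] yawY -87.63852669075521 F [ 0.1092  0.2768 -0.4551] op 0.0515 q6 -2.25
to go m [-0.1133  0.4329 -0.0062] units [-0.2266  0.8658 -0.0124]
cart 1002 [ 0.4912 -0.3724  0.1717] [0.0239 0.0243 0.0102]
cart 842 [ 0.5461 -0.3191  0.1716] [0.0245 0.0239 0.0101]
carts 79 [0.4332 0.1154 0.1249] [0.4215 0.1037 0.1176] [0.4448 0.1273 0.1295]
stand 602 [0.5066 0.1175 0.0602] [0.4085 0.0967 0.0553] [0.5997 0.1406 0.0665]
tray 794 [0.5184 0.2913 0.0503] [0.4162 0.2615 0.045 ] [0.6202 0.3227 0.0554]
```

```bash
python3 -m crank '-.015 .058 0 0;-.015 .058 0 0;-.015 .058 0 0;-.015 .058 0 0;-.015 .058 0 0' >/dev/null;python3 -m crank '-.016 .058 0 0;-.016 .058 0 0;-.016 .058 0 0;-.016 .058 0 0;-.016 .058 0 0' >/dev/null; python3 -m crank '-.015 .058 0 0;-.015 .058 0 0;-.015 .058 0 0;-.015 .058 0 0;-.015 .058 0 0' >/dev/null; python3 -m crank '0 0 0 0;0 0 0 0;0 0 0 0;0 0 0 0;0 0 0 0' >/dev/null; python3 chk.py .434 .1152 .081 0;python3 ca.py
```

```text
t 19.8 tcp [0.4337 0.1166 0.2523] yawY -87.74732066148823 F [ 0.7237  0.8086 -0.1849] op 0.0515 q6 -1.51
to go m [ 0.0003 -0.0014 -0.1713] units [ 0.0005 -0.0028 -0.3425]
cart 609 [0.4327 0.1147 0.1257] [0.4218 0.1036 0.1197] [0.4443 0.1258 0.1273]
```

```bash
python3 -m crank '0 -.003 -.05 0;0 0 -.06 0;0 0 -.06 0;0 0 -.06 0;0 0 -.04 0' >/dev/null;  python3 -m crank '0 0 -.04 0;0 0 -.03 0;0 0 -.003 0;0 0 0 0;0 0 0 0' >/dev/null; python3 chk.py .4335 .115 .08 0; python3 -m crank '0 0 0 0;0 0 0 0;0 0 0 0;0 0 0 0;0 0 0 0' 0 40 >/dev/null; python3 -m crank '0 0 0 0;0 0 0 0;0 0 0 0;0 0 0 0;0 0 0 0'; python3 -m crank '0 0 .005 0;0 0 .005 0;0 0 .005 0;0 0 .005 0;0 0 .005 0' >/dev/null; python3 st.py;  python3 -m crank '0 0 .012 0;0 0 .012 0;0 0 .012 0;0 0 .012 0;0 0 .012 0' >/dev/null;python3 st.py
```

```text
t 20.7 tcp [0.4344 0.1158 0.0823] yawY -87.68452340412333 F [-0.5634 -0.4591 -0.5457] op 0.0515 q6 -1.52
to go m [-0.0009 -0.0008 -0.0023] units [-0.0018 -0.0016 -0.0046]
t: 21.53
tool_pos: [0.4348, 0.1161, 0.0828]
tool_rot: [-0.065, 3.138, -0.0]
contact_force: [0.5, -0.6, 6.4]
opening: 0.0229
grip_force: 39.6
stand top 2761 [0.4376 0.1148 0.0599] [0.4072 0.0948 0.049 ] [0.5128 0.1362 0.0629] tilt [0.0108 0.0033]
stand top 2167 [0.4398 0.1148 0.0593] [0.4068 0.0947 0.049 ] [0.5428 0.1372 0.0627] tilt [-0.0265 -0.0006]
```

```bash
python3 -m crank '0 0 .04 0;0 0 .06 0;0 0 .06 0;0 0 .06 0;0 0 .03 0' >/dev/null; python3 -m crank '.008 -.05 0 0;.008 -.05 0 0;.008 -.05 0 0;.008 -.05 0 0;.008 -.05 0 0' >/dev/null;python3 -m crank '.008 -.05 0 0;.008 -.05 0 0;.008 -.05 0 0;.008 -.05 0 0;.008 -.05 0 0' >/dev/null; python3 -m crank '.007 -.05 0 0;.007 -.05 0 0;.007 -.05 0 0;.007 -.05 0 0;.007 -.05 0 0' >/dev/null; python3 -m crank '0 0 0 0;0 0 0 0;0 0 0 0;0 0 0 0;0 0 0 0'; python3 chk.py .4925 -.261 .128 0
python3 - <<'E'
from h import *
np.set_printoptions(precision=4,suppress=True)
shot('top'); im,W=cloud('top')
w=W.reshape(-1,3); w=w[(abs(w[:,2]-.138)<.007)&(np.hypot(w[:,0]-.417,w[:,1]+.167)<.04)]; print('grip',len(w),w.mean(0))
for n,y0,y1,lo,hi in [('stand',.07,.17,.055,.067),('tray',.24,.34,.045,.057)]:
    w=W.reshape(-1,3); w=w[(w[:,2]>lo)&(w[:,2]<hi)&(w[:,1]>y0)&(w[:,1]<y1)&(w[:,0]>.3)&(w[:,0]<.65)]; print(n,len(w),w.mean(0),w.min(0),w.max(0))
E
```

```text
t: 24.55
tool_pos: [0.4911, -0.2579, 0.2489]
tool_rot: [-0.067, 3.141, 0.0]
contact_force: [-0.4, 0.2, -1.1]
opening: 0.0235
grip_force: 39.5
t 24.6 tcp [ 0.4911 -0.2579  0.2489] yawY -87.57209509661632 F [-0.4463  0.19   -1.0545] op 0.0235 q6 -2.23
to go m [ 0.0014 -0.0031 -0.1209] units [ 0.0028 -0.0061 -0.2418]
grip 77 [ 0.4165 -0.1677  0.1381]
stand 627 [0.5044 0.1184 0.0604] [0.4056 0.0968 0.0551] [0.5997 0.1403 0.0662]
tray 800 [0.5193 0.2913 0.0501] [0.4161 0.2606 0.0451] [0.6203 0.3223 0.0564]
```

```bash
python3 -m crank '.002 -.006 0 0;0 0 -.04 0;0 0 -.04 0;0 0 -.04 0;0 0 0 0' >/dev/null; python3 -m crank '0 0 -.02 0;0 0 -.02 0;0 0 -.02 0;0 0 -.02 0;0 0 0 0';python3 chk.py .4925 -.261 .128 0
```

```text
t: 25.43
tool_pos: [0.491, -0.2611, 0.1462]
tool_rot: [0.065, -3.138, -0.004]
contact_force: [0.1, 0.3, -0.4]
opening: 0.0233
grip_force: 39.5
t 25.4 tcp [ 0.491  -0.2611  0.1462] yawY -87.63982662155948 F [ 0.1115  0.2679 -0.445 ] op 0.0233 q6 -2.23
to go m [ 0.0015  0.0001 -0.0182] units [ 0.0031  0.0002 -0.0365]
```

```bash
python3 -m crank '.002 0 -.01 0;0 0 -.01 0;0 0 -.01 0;0 0 -.002 0;0 0 0 0'; python3 -m crank '0 0 0 0;0 0 0 0;0 0 0 0;0 0 0 0;0 0 0 0' 60 >/dev/null; python3 -m crank '0 0 .05 0;0 0 .06 0;0 0 .06 0;0 0 .04 0;0 0 .03 0'; python3 -m crank '-.014 .032 0 0;-.014 .032 0 0;-.014 .032 0 0;-.014 .032 0 0;-.014 .032 0 0' 0 20 >/dev/null; python3 -m crank '0 0 0 0;0 0 0 0;0 0 0 0;0 0 0 0;0 0 0 0' ; python3 chk.py .457 -.182 .112 0 ; python3 - <<'E'
from h import *
shot('wrist','w3');shot('top')
np.set_printoptions(precision=4,suppress=True)
im,W=cloud('top')
for x,y in [(.492,-.371),(.548,-.3165),(.4925,-.261)]:
    w=W.reshape(-1,3); w=w[(abs(w[:,2]-.172)<.008)&(np.hypot(w[:,0]-x,w[:,1]-y)<.03)]; print('cart',len(w),w.mean(0) if len(w) else 0)
E
```

```text
t: 25.85
tool_pos: [0.4928, -0.2617, 0.1323]
tool_rot: [0.065, -3.14, -0.001]
contact_force: [0.3, 0.5, -0.7]
opening: 0.023
grip_force: 39.5
t: 26.68
tool_pos: [0.4939, -0.2624, 0.2562]
tool_rot: [-0.065, 3.138, -0.004]
contact_force: [0.6, 0.6, -0.6]
opening: 0.0511
grip_force: 0.0
t: 27.52
tool_pos: [0.4583, -0.1825, 0.2527]
tool_rot: [0.063, -3.141, 0.0]
contact_force: [-0.5, 0.4, -0.0]
opening: -0.0001
grip_force: 0.0
t 27.5 tcp [ 0.4583 -0.1825  0.2527] yawY -87.68486327989774 F [-0.4883  0.3986 -0.0099] op -0.0001 q6 -2.14
to go m [-0.0013  0.0005 -0.1407] units [-0.0025  0.0011 -0.2815]
cart 86 [ 0.4908 -0.3712  0.1709]
cart 82 [ 0.5463 -0.3171  0.1713]
cart 0 0
```

View pics/w3.png

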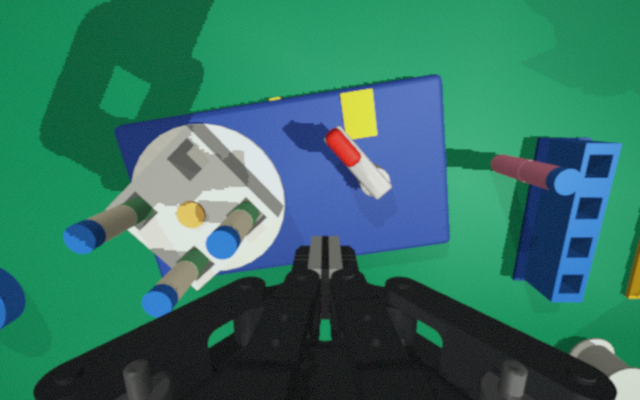

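All three cartridges are standing in the rotor: caps at (80,237), (158,300) and (222,242). The bar is at (342,147), with the closed fingers behind it. I'll push it round clockwise, starting with half a turn.

```bash
python3 -m crank '-.002 0 -.06 0;0 0 -.06 0;0 0 -.06 0;0 0 -.06 0;0 0 -.04 0' >/dev/null; python3 -m crank '-.0229 .0024 0 0;-.0219 .0071 0 0;-.0199 .0115 0 0;-.0171 .0154 0 0;-.0135 .0186 0 0'; python3 -m crank '-.0094 .021 0 0;-.0048 .0225 0 0;0 .023 0 0;.0048 .0225 0 0;.0094 .021 0 0'; python3 -m crank '.0135 .0186 0 0;.0171 .0154 0 0;.0199 .0115 0 0;.0219 .0071 0 0;.0229 .0024 0 0'; cat > cr.py <<'E'
from h import *
np.set_printoptions(precision=4,suppress=True)
shot('top','cr'); im,W=cloud('top')
w=W.reshape(-1,3); i=im.reshape(-1,3).astype(int)
m=(i[:,0]>130)&(i[:,1]<60)&(i[:,2]<60)&(w[:,2]>.08)&(w[:,2]<.145)&(np.hypot(w[:,0]-.457,w[:,1]+.127)<.1)
c=w[m]; print('red',len(c), c.mean(0), np.rad2deg(np.arctan2(c[:,1].mean()+.127,c[:,0].mean()-.457)) if len(c) else '')
m=(abs(w[:,2]-.172)<.007)&(np.hypot(w[:,0]-.4925,w[:,1]+.316)<.09)&(i[:,2]>i[:,0]+40); c=w[m]
if len(c)>5:
    _,l,ce=cv2.kmeans(c[:,:2].astype(np.float32),3,None,(3,30,1e-4),5,0); print(len(c),ce,np.bincount(l.ravel()))
E
python3 cr.py; python3 chk.py
```

```text
t: 28.45
tool_pos: [0.4103, -0.1557, 0.1136]
tool_rot: [-0.063, 3.138, -0.004]
contact_force: [1.7, -2.8, 0.0]
opening: 0.0001
grip_force: 1.6
t: 28.87
tool_pos: [0.4092, -0.0995, 0.1129]
tool_rot: [0.064, -3.14, 0.003]
contact_force: [-0.8, -3.6, -0.1]
opening: -0.0001
grip_force: 1.4
t: 29.28
tool_pos: [0.4565, -0.071, 0.112]
tool_rot: [0.066, -3.137, -0.001]
contact_force: [-5.6, -1.4, 0.5]
opening: 0.0001
grip_force: 1.7
red 0 [nan nan nan] 
249 [[ 0.432  -0.3454]
 [ 0.5213 -0.363 ]
 [ 0.4675 -0.2589]] [87 84 78]
t 29.3 tcp [ 0.4587 -0.071   0.1125] yawY -87.60633795182989 F [-1.0489  0.5777  0.8293] op 0.0 q6 -1.93cr.py:6: RuntimeWarning: Mean of empty slice.
  c=w[m]; print('red',len(c), c.mean(0), np.rad2deg(np.arctan2(c[:,1].mean()+.127,c[:,0].mean()-.457)) if len(c) else '')
  ret = um.true_divide(
```

View pics/cr.png

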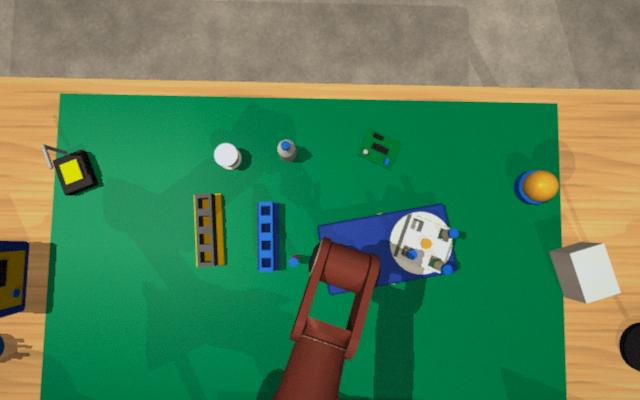

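The rotor has turned about 154° clockwise, with forces around 5 N. I need about 600° more, which is 10 calls.

```bash
(python3 -m crank '.0229 -.0024 0 0;.0219 -.0071 0 0;.0199 -.0115 0 0;.0171 -.0154 0 0;.0135 -.0186 0 0'; python3 -m crank '.0094 -.021 0 0;.0048 -.0225 0 0;0 -.023 0 0;-.0048 -.0225 0 0;-.0094 -.021 0 0'; python3 -m crank '-.0135 -.0186 0 0;-.0171 -.0154 0 0;-.0199 -.0115 0 0;-.0219 -.0071 0 0;-.0229 -.0024 0 0') | grep -E 'tool_pos|contact'; python3 cr.py 2>/dev/null; python3 chk.py .457 -.182 .112 0
```

```text
tool_pos: [0.5041, -0.0982, 0.1117]
contact_force: [-3.1, 3.2, 0.9]
tool_pos: [0.5051, -0.1553, 0.113]
contact_force: [1.2, 3.7, 0.2]
tool_pos: [0.4571, -0.1833, 0.1138]
contact_force: [4.3, 1.7, 0.4]
red 0 [nan nan nan] 
186 [[ 0.4761 -0.2667]
 [ 0.5201 -0.3745]
 [ 0.5521 -0.2875]] [20 87 79]
t 30.6 tcp [ 0.4549 -0.1832  0.1133] yawY -87.6860321318357 F [ 0.3718 -0.3559 -0.311 ] op -0.0002 q6 -2.14
to go m [ 0.0021  0.0012 -0.0013] units [ 0.0041  0.0025 -0.0027]
```

```bash
(python3 -m crank '-.0229 .0024 0 0;-.0219 .0071 0 0;-.0199 .0115 0 0;-.0171 .0154 0 0;-.0135 .0186 0 0'; python3 -m crank '-.0094 .021 0 0;-.0048 .0225 0 0;0 .023 0 0;.0048 .0225 0 0;.0094 .021 0 0'; python3 -m crank '.0135 .0186 0 0;.0171 .0154 0 0;.0199 .0115 0 0;.0219 .0071 0 0;.0229 .0024 0 0'; python3 -m crank '.0229 -.0024 0 0;.0219 -.0071 0 0;.0199 -.0115 0 0;.0171 -.0154 0 0;.0135 -.0186 0 0'; python3 -m crank '.0094 -.021 0 0;.0048 -.0225 0 0;0 -.023 0 0;-.0048 -.0225 0 0;-.0094 -.021 0 0'; python3 -m crank '-.0135 -.0186 0 0;-.0171 -.0154 0 0;-.0199 -.0115 0 0;-.0219 -.0071 0 0;-.0229 -.0024 0 0';python3 -m crank '-.0229 .0024 0 0;-.0219 .0071 0 0;-.0199 .0115 0 0;-.0171 .0154 0 0;-.0135 .0186 0 0'; python3 -m crank '0 0 0 0;0 0 0 0;0 0 0 0;0 0 0 0;0 0 0 0') | grep -E 'tool_pos|contact'; python3 cr.py 2>/dev/null; python3 chk.py
```

```text
tool_pos: [0.4095, -0.1564, 0.1141]
contact_force: [2.5, -2.8, 1.2]
tool_pos: [0.4086, -0.0998, 0.113]
contact_force: [-1.0, -3.3, 0.4]
tool_pos: [0.4561, -0.0713, 0.112]
contact_force: [-3.3, -0.8, 0.2]
tool_pos: [0.5039, -0.0982, 0.1115]
contact_force: [-4.0, 3.0, -0.2]
tool_pos: [0.505, -0.1554, 0.113]
contact_force: [0.0, 3.9, -0.7]
tool_pos: [0.4571, -0.1833, 0.1138]
contact_force: [4.3, 2.1, 0.6]
tool_pos: [0.4093, -0.1566, 0.1142]
contact_force: [3.3, -3.6, 1.4]
tool_pos: [0.4094, -0.1548, 0.1127]
contact_force: [-0.2, -0.4, -0.4]
red 0 [nan nan nan] 
250 [[ 0.454  -0.3508]
 [ 0.532  -0.3567]
 [ 0.525  -0.2716]] [87 82 81]
t 34.0 tcp [ 0.4094 -0.1547  0.1126] yawY -87.64600165556911 F [-0.39    0.2362  0.2168] op -0.0 q6 -2.14
```

The crank has turned about 765°, and all three cartridges are still in the rotor. I'll lift and go over the first one.

```bash
python3 -m crank '0 0 .06 0;0 0 .06 0;0 0 .06 0;0 0 .06 0;0 0 .06 0' 60 40 >/dev/null; python3 -m crank '.046 -.047 0 0;.046 -.047 0 0;.046 -.047 0 0;.046 -.047 0 0;.046 -.047 0 0' >/dev/null; python3 -m crank '0 0 0 0;0 0 0 0;0 0 0 0;0 0 0 0;0 0 0 0' >/dev/null; python3 chk.py; cat > rt.py <<'E'
from h import *
np.set_printoptions(precision=4,suppress=True)
def k(W,im,n):
    w=W.reshape(-1,3); i=im.reshape(-1,3).astype(int)
    m=(abs(w[:,2]-.172)<.006)&(np.hypot(w[:,0]-.4925,w[:,1]+.316)<.09)&(i[:,2]>i[:,0]+40); c=w[m]
    mk=np.zeros(400*640,np.uint8); mk[m]=1
    N,l,s,ce=cv2.connectedComponentsWithStats(mk.reshape(400,640))
    for j in range(1,N):
        if s[j,4]>40: q=W[l==j]; print(n,s[j,4],'mean',q.mean(0),'mid',(np.percentile(q,2,0)+np.percentile(q,98,0))[:2]/2,np.ptp(q,axis=0)[:2])
def obj(W):
    for n,y0,y1,lo,hi in [('stand',.0,.2,.055,.067),('tray',.22,.40,.045,.057)]:
        w=W.reshape(-1,3); w=w[(w[:,2]>lo)&(w[:,2]<hi)&(w[:,1]>y0)&(w[:,1]<y1)&(w[:,0]>.3)&(w[:,0]<.65)]
        if len(w)>50:
            u=w[:,:2].astype(np.float32); r=cv2.minAreaRect(u); print(n,len(w),w.mean(0),r)
for cam in('wrist','top'):
    shot(cam); im,W=cloud(cam); k(W,im,cam)
    obj(W)
E
python3 rt.py
```

```text
t 35.3 tcp [ 0.524  -0.2712  0.2633] yawY -87.60982032117539 F [-0.0842 -0.5371  0.4674] op 0.0512 q6 -2.22
wrist 1021 mean [ 0.4493 -0.3557  0.1718] mid [ 0.4494 -0.3561] [0.0243 0.0249]
wrist 825 mean [ 0.5231 -0.3605  0.1717] mid [ 0.5233 -0.3609] [0.0243 0.0249]
wrist 747 mean [ 0.5289 -0.279   0.172 ] mid [ 0.5291 -0.279 ] [0.0243 0.0232]
stand 641 [0.5282 0.0753 0.0598] ((0.5152353048324585, 0.07389333844184875), (0.19119983911514282, 0.02687249705195427), 26.104440689086914)
top 78 mean [ 0.4486 -0.3544  0.1718] mid [ 0.4489 -0.3543] [0.0225 0.0235]
stand 627 [0.5046 0.1179 0.0603] ((0.5048775672912598, 0.08441250771284103), (0.1936807632446289, 0.10605662316083908), 2.73543643951416)
tray 793 [0.5183 0.2912 0.0502] ((0.5189622640609741, 0.2915828227996826), (0.20371997356414795, 0.04764354228973389), 4.237689971923828)
```

```bash
python3 -m crank '.01 -.015 -.01 0;0 0 -.06 0;0 0 -.06 0;0 0 -.06 0;0 0 -.05 0' >/dev/null;  python3 -m crank '0 0 -.03 0;0 0 0 0;0 0 0 0;0 0 0 0;0 0 0 0' >/dev/null; python3 chk.py .529 -.2785 .128 0; python3 -m crank '0 0 0 0;0 0 0 0;0 0 0 0;0 0 0 0;0 0 0 0' 0 40 >/dev/null; python3 -m crank '0 0 0 0;0 0 0 0;0 0 0 0;0 0 0 0;0 0 0 0'; python3 -m crank '0 0 .01 0;0 0 .02 0;0 0 .03 0;0 0 .04 0;0 0 .05 0' >/dev/null; python3 -m crank '0 0 .05 0;0 0 .05 0;0 0 0 0;0 0 0 0;0 0 0 0' ; python3 - <<'E'
from h import *
shot('top','t4',(170,90,490,310),2.4)
E
```

```text
t 36.2 tcp [ 0.5306 -0.2803  0.1301] yawY -87.63923443871644 F [ 0.3132 -0.1356  0.1837] op 0.0512 q6 -2.22
to go m [-0.0016  0.0018 -0.0021] units [-0.0032  0.0035 -0.0042]
t: 37.03
tool_pos: [0.5302, -0.28, 0.1293]
tool_rot: [-0.065, 3.139, -0.003]
contact_force: [-0.4, -0.6, 5.6]
opening: 0.0231
grip_force: 39.3
t: 37.87
tool_pos: [0.5288, -0.279, 0.2517]
tool_rot: [0.065, -3.139, -0.002]
contact_force: [-0.3, -0.1, -1.8]
opening: 0.0233
grip_force: 39.5
```

View pics/t4.png

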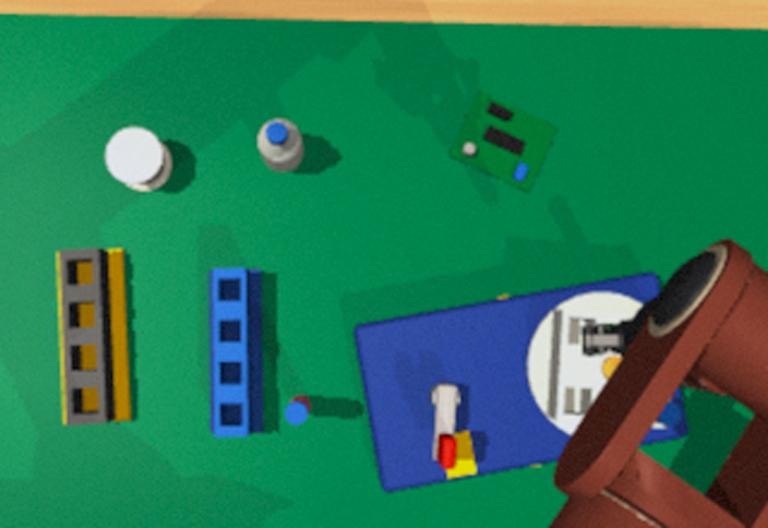

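The tray and stand haven't moved. The crank arm now points −x, which matches about 765° of turning. Now I'll carry the first cartridge to the tray.

```bash
python3 -m crank '.006 .057 0 0;.006 .057 0 0;.006 .057 0 0;.006 .057 0 0;.006 .057 0 0' >/dev/null;python3 -m crank '.006 .057 0 0;.006 .057 0 0;.006 .057 0 0;.006 .057 0 0;.006 .057 0 0' >/dev/null;python3 -m crank '.007 .057 0 0;.007 .057 0 0;.007 .057 0 0;.007 .057 0 0;.007 .057 0 0' >/dev/null; python3 -m crank '.007 .057 0 0;.007 .057 0 0;.007 .057 0 0;.007 .057 0 0;.007 .057 0 0' >/dev/null; python3 -m crank '0 0 0 0;0 0 0 0;0 0 0 0;0 0 0 0;0 0 0 0' >/dev/null; python3 chk.py .5938 .2971 .083 0; python3 - <<'E'
from h import *
shot('wrist','w5')
E
```

```text
t 40.0 tcp [0.5943 0.2895 0.2523] yawY -87.71887548760884 F [ 0.3576 -0.1139 -0.0224] op 0.0233 q6 -1.27
to go m [-0.0005  0.0076 -0.1693] units [-0.0011  0.0153 -0.3387]
```

View pics/w5.png

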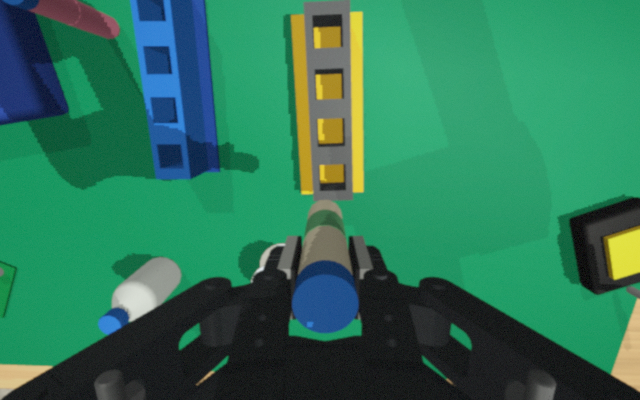

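The wrist view shows the cell openings at (327,32), (329,84), (330,131) and (332,177).

```bash
python3 - <<'E'
from h import *
np.set_printoptions(precision=4,suppress=True)
for u,v in [(327,32),(329,84),(330,131),(332,177)]: print(px('wrist',u,v,.051))
im,W=cloud('wrist')
w=W.reshape(-1,3); w=w[(abs(w[:,2]-.0505)<.005)&(w[:,1]>.22)&(w[:,1]<.4)&(w[:,0]>.3)&(w[:,0]<.66)]
print(len(w),w.mean(0),cv2.minAreaRect(w[:,:2].astype(np.float32)))
E
```

```text
[0.4462 0.2852 0.051 ]
[0.4953 0.2893 0.051 ]
[0.5434 0.2924 0.051 ]
[0.5941 0.2969 0.051 ]
5470 [0.5106 0.2903 0.0505] ((0.5197970867156982, 0.2909262180328369), (0.20475907623767853, 0.046068225055933), 4.4334716796875)
```

```bash
python3 -m crank '0 .015 0 0;0 0 -.06 0;0 0 -.06 0;0 0 -.06 0;0 0 -.04 0' >/dev/null; python3 -m crank '0 0 -.02 0;0 0 0 0;0 0 0 0;0 0 0 0;0 0 0 0' >/dev/null; python3 chk.py .594 .297 .083 0; python3 -m crank '0 0 -.02 0;0 0 -.02 0;0 0 -.02 0;0 0 -.02 0;0 0 -.01 0'; python3 chk.py .594 .297 .083 0
```

```text
t 40.9 tcp [0.5959 0.2987 0.1356] yawY -87.64229583844863 F [ 0.0837  0.8549 -0.8276] op 0.0232 q6 -1.26
to go m [-0.0019 -0.0017 -0.0526] units [-0.0038 -0.0033 -0.1053]
t: 41.3
tool_pos: [0.593, 0.2976, 0.0847]
tool_rot: [0.065, -3.137, 0.002]
contact_force: [-0.6, -0.2, -1.2]
opening: 0.0231
grip_force: 39.7
t 41.3 tcp [0.593  0.2976 0.0847] yawY -87.64365675131796 F [-0.6324 -0.2003 -1.25  ] op 0.0231 q6 -1.26
to go m [ 0.001  -0.0006 -0.0017] units [ 0.0019 -0.0011 -0.0034]
```

```bash
python3 -m crank '0 0 -.002 0;0 0 0 0;0 0 0 0;0 0 0 0;0 0 0 0' 60 >/dev/null; python3 -m crank '0 0 0 0;0 0 .03 0;0 0 .06 0;0 0 .06 0;0 0 .06 0' >/dev/null; python3 -m crank '0 0 .06 0;0 0 .06 0;0 0 .02 0;0 0 0 0;0 0 0 0' >/dev/null; python3 - <<'E'
from h import *
np.set_printoptions(precision=4,suppress=True)
shot('wrist'); im,W=cloud('wrist'); w=W.reshape(-1,3); c=w[(w[:,2]>.118)&(w[:,2]<.14)&(np.hypot(w[:,0]-.594,w[:,1]-.297)<.03)]; print('placed',len(c),c.mean(0) if len(c) else 0)
E
python3 -m crank '-.007 -.066 0 0;-.007 -.066 0 0;-.007 -.066 0 0;-.007 -.066 0 0;-.007 -.066 0 0' >/dev/null;python3 -m crank '-.007 -.066 0 0;-.007 -.066 0 0;-.007 -.066 0 0;-.007 -.066 0 0;-.007 -.066 0 0' >/dev/null;python3 -m crank '-.007 -.066 0 0;-.007 -.066 0 0;-.007 -.066 0 0;-.007 -.066 0 0;-.007 -.066 0 0' >/dev/null;python3 -m crank '-.007 -.066 0 0;-.007 -.066 0 0;-.007 -.066 0 0;-.007 -.066 0 0;-.007 -.066 0 0' >/dev/null;python3 -m crank '0 0 0 0;0 0 0 0;0 0 0 0;0 0 0 0;0 0 0 0' >/dev/null;python3 chk.py .523 -.361 .128 0; python3 rt.py
```

```text
placed 567 [0.5939 0.2972 0.1258]
t 44.7 tcp [ 0.5246 -0.3605  0.2612] yawY -87.54986177725183 F [0.2065 0.7974 0.4285] op 0.0513 q6 -2.33
to go m [-0.0016 -0.0005 -0.1332] units [-0.0032 -0.001  -0.2663]
wrist 940 mean [ 0.4499 -0.3527  0.172 ] mid [ 0.45   -0.3528] [0.0236 0.024 ]
wrist 780 mean [ 0.5272 -0.3603  0.1718] mid [ 0.5274 -0.3602] [0.0249 0.0243]
top 84 mean [ 0.4492 -0.351   0.1712] mid [ 0.4488 -0.3517] [0.0226 0.0256]
stand 638 [0.5039 0.1176 0.0602] ((0.5048967003822327, 0.08432352542877197), (0.1935323029756546, 0.10613080114126205), 2.6928958892822266)
tray 771 [0.5162 0.2902 0.0502] ((0.5191826224327087, 0.291611909866333), (0.203960120677948, 0.04721834883093834), 4.40392541885376)
```

```bash
python3 -m crank '.004 0 -.01 0;0 0 -.06 0;0 0 -.06 0;0 0 -.06 0;0 0 -.05 0' >/dev/null;  python3 -m crank '0 0 -.026 0;0 0 0 0;0 0 0 0;0 0 0 0;0 0 0 0' >/dev/null; python3 chk.py .527 -.3605 .128 0; python3 -m crank '0 0 0 0;0 0 0 0;0 0 0 0;0 0 0 0;0 0 0 0' 0 40 >/dev/null; python3 -m crank '0 0 0 0;0 0 0 0;0 0 0 0;0 0 0 0;0 0 0 0'; python3 -m crank '0 0 .01 0;0 0 .02 0;0 0 .03 0;0 0 .04 0;0 0 .05 0' >/dev/null; python3 -m crank '0 0 .05 0;0 0 .05 0;0 0 0 0;0 0 0 0;0 0 0 0' >/dev/null; python3 chk.py .5438 .293 .25 0
```

```text
t 45.6 tcp [ 0.5277 -0.3629  0.1317] yawY -87.63518634549237 F [0.657  0.5022 0.1779] op 0.0514 q6 -2.33
to go m [-0.0007  0.0024 -0.0037] units [-0.0015  0.0049 -0.0074]
t: 46.45
tool_pos: [0.527, -0.3618, 0.1304]
tool_rot: [-0.065, 3.139, -0.0]
contact_force: [-0.3, 2.8, 5.7]
opening: 0.0232
grip_force: 39.1
t 47.3 tcp [ 0.5262 -0.3618  0.2537] yawY -87.64641325502001 F [ 0.6347 -0.1736 -1.4041] op 0.0236 q6 -2.33
to go m [ 0.0176  0.6548 -0.0037] units [ 0.0353  1.3096 -0.0073]
```

```bash
python3 -m crank '.002 .065 0 0;.002 .065 0 0;.002 .065 0 0;.002 .065 0 0;.002 .065 0 0' >/dev/null;python3 -m crank '.002 .065 0 0;.002 .065 0 0;.002 .065 0 0;.002 .065 0 0;.002 .065 0 0' >/dev/null;python3 -m crank '.002 .066 0 0;.002 .066 0 0;.002 .066 0 0;.002 .066 0 0;.002 .066 0 0' >/dev/null; python3 -m crank '.001 .066 0 0;.001 .066 0 0;.001 .066 0 0;.001 .066 0 0;.001 .066 0 0' >/dev/null; python3 -m crank '0 0 0 0;0 0 0 0;0 0 0 0;0 0 0 0;0 0 0 0' >/dev/null; python3 chk.py .5438 .293 .084 0; cat > tr.py <<'E'
from h import *
np.set_printoptions(precision=4,suppress=True)
shot('wrist');im,W=cloud('wrist')
w=W.reshape(-1,3); v=w[(abs(w[:,2]-.0505)<.005)&(w[:,1]>.22)&(w[:,1]<.4)&(w[:,0]>.3)&(w[:,0]<.66)]
print(len(v),v.mean(0),cv2.minAreaRect(v[:,:2].astype(np.float32)))
c=w[(w[:,2]>.118)&(w[:,2]<.132)&(w[:,1]>.2)&(w[:,1]<.4)]
if len(c)>30:
  for x in (.495,.544,.594):
    s=c[abs(c[:,0]-x)<.02]; print('cart',len(s),s.mean(0) if len(s) else '')
E
python3 tr.py
```

```text
t 49.4 tcp [0.5439 0.2919 0.2533] yawY -87.73379069855113 F [ 0.1506 -0.8777 -0.0099] op 0.023 q6 -1.24
to go m [-0.0001  0.0011 -0.1693] units [-0.0003  0.0022 -0.3386]
3741 [0.4963 0.2906 0.0504] ((0.5214482545852661, 0.29189765453338623), (0.19421125948429108, 0.04607142135500908), 4.404051780700684)
```

```bash
python3 -m crank '0 0 0 0;0 0 -.06 0;0 0 -.06 0;0 0 -.06 0;0 0 -.04 0' >/dev/null; python3 -m crank '0 0 -.02 0;0 0 0 0;0 0 0 0;0 0 0 0;0 0 0 0' >/dev/null; python3 chk.py .5438 .293 .084 0; python3 -m crank '0 0 -.02 0;0 0 -.02 0;0 0 -.02 0;0 0 -.02 0;0 0 -.01 0'; python3 chk.py .5438 .293 .084 0
```

```text
t 50.2 tcp [0.5451 0.2935 0.1361] yawY -87.64710911285906 F [-0.183 -0.503 -0.812] op 0.0231 q6 -1.24
to go m [-0.0013 -0.0005 -0.0521] units [-0.0027 -0.0009 -0.1041]
t: 50.67
tool_pos: [0.5628, 0.2968, 0.1116]
tool_rot: [-0.065, 3.094, 0.014]
contact_force: [13.7, -7.0, 52.4]
opening: 0.0233
grip_force: 46.3
t 50.7 tcp [0.5628 0.2968 0.1116] yawY -87.6015047605089 F [13.7045 -7.0329 52.411 ] op 0.0233 q6 -1.24
to go m [-0.019  -0.0038 -0.0276] units [-0.038  -0.0076 -0.0552]
```

That's an unexpected contact, so I'm backing up to look.

```bash
python3 -m crank '0 0 .02 0;0 0 .02 0;0 0 .04 0;0 0 .05 0;0 0 .05 0'; python3 -m crank '0 0 .06 0;0 0 .02 0;0 0 0 0;0 0 0 0;0 0 0 0'; python3 - <<'E'
from h import *
shot('wrist','w6');shot('scene','s6')
E
```

```text
t: 51.08
tool_pos: [0.5427, 0.2927, 0.1781]
tool_rot: [0.065, -3.138, 0.002]
contact_force: [0.6, 0.3, -1.1]
opening: 0.0232
grip_force: 40.1
t: 51.5
tool_pos: [0.5427, 0.2927, 0.2159]
tool_rot: [0.065, -3.137, 0.002]
contact_force: [-0.3, 0.5, -1.9]
opening: 0.0231
grip_force: 40.1
```

View pics/w6.png

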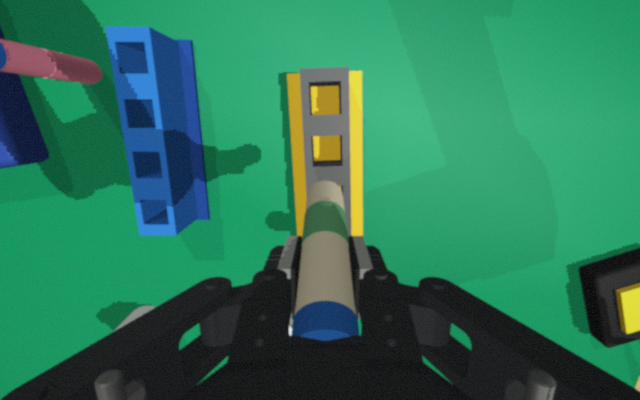

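View pics/s6.png

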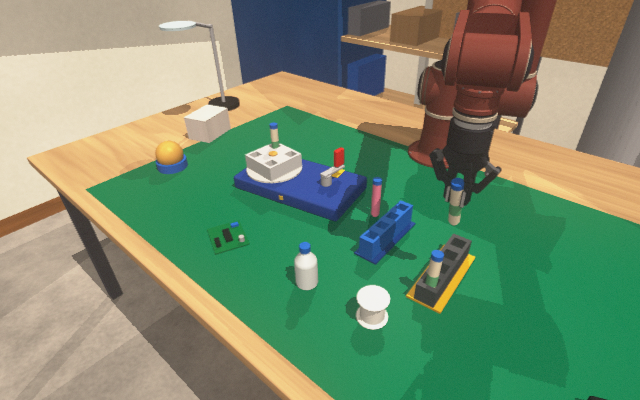

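The first cartridge stands in the tray (scene 435,265). The held one at (455,200) is still gripped and looks about upright. The two near cells show in the wrist view at (325,99) and (327,150). I'll measure the tray again.

```bash
python3 - <<'E'
from h import *
np.set_printoptions(precision=4,suppress=True)
for u,v in [(325,99),(327,150)]: print(px('wrist',u,v,.051))
im,W=cloud('wrist')
w=W.reshape(-1,3); v=w[(abs(w[:,2]-.0505)<.005)&(w[:,1]>.22)&(w[:,1]<.4)&(w[:,0]>.3)&(w[:,0]<.66)]
print(len(v),v.mean(0),cv2.minAreaRect(v[:,:2].astype(np.float32)))
t=ctrl.get_obs()['tool_pos']
# held cart: points of wrist cloud near tool
c=w[(np.hypot(w[:,0]-t[0],w[:,1]-t[1])<.022)&(w[:,2]>t[2]-.09)&(w[:,2]<t[2]+.07)]
for z in np.arange(t[2]-.085,t[2]+.06,.012):
    s=c[abs(c[:,2]-z)<.006]
    if len(s)>20: print(round(z-t[2],3),len(s),'x max/min',s[:,0].min()-t[0],s[:,0].max()-t[0],'y mid',(s[:,1].min()+s[:,1].max())/2-t[1])
E
python3 rt.py; python3 chk.py
```

```text
[0.4601 0.2887 0.051 ]
[0.508  0.2926 0.051 ]
3898 [0.492  0.2923 0.0505] ((0.5152905583381653, 0.2925752103328705), (0.16758480668067932, 0.04610797017812729), 4.40748929977417)
-0.037 119 x max/min -0.02195695596280689 -0.011623035008561877 y mid -0.0014410335688614384
-0.025 374 x max/min -0.021795986697440206 -0.009113990905415759 y mid -0.0014138302904436184
-0.013 524 x max/min -0.01960225398042703 -0.0070269842777823666 y mid -0.0011584212166074748
-0.001 694 x max/min -0.016806470212576752 -0.003048135908593541 y mid -0.00127446080306165
0.011 1206 x max/min -0.013845541321756194 0.0004154839820401657 y mid -0.00018192006416550832
0.023 1558 x max/min -0.01273045303399678 0.003240802395787501 y mid -0.00032537561041201535
0.035 2366 x max/min -0.013469027203041328 0.011017625511732798 y mid -0.0002547349710953495
0.047 2375 x max/min -0.014863014741425928 0.008450236995281135 y mid -0.0005454232891776711
0.059 1383 x max/min -0.017182000284504007 0.00557336126166974 y mid -0.0005836859479206868
stand 6741 [0.4937 0.1146 0.06  ] ((0.5056222081184387, 0.08767031133174896), (0.19431926310062408, 0.09979724884033203), 2.3511478900909424)
tray 3908 [0.492  0.2923 0.0505] ((0.5153615474700928, 0.29258856177330017), (0.16720029711723328, 0.046040136367082596), 4.420480728149414)
top 85 mean [ 0.4492 -0.3504  0.1713] mid [ 0.4489 -0.3503] [0.0225 0.0247]
stand 633 [0.5041 0.1178 0.0603] ((0.5048841238021851, 0.08430669456720352), (0.19353456795215607, 0.10592176765203476), 2.7419633865356445)
tray 725 [0.529  0.2916 0.0502] ((0.5330305099487305, 0.29413914680480957), (0.2040446698665619, 0.04733641818165779), 3.8398947715759277)
t 51.7 tcp [0.5431 0.2928 0.2166] yawY -87.64170251523046 F [-0.1746  0.2848 -0.5993] op 0.0228 q6 -1.24
```

The tray has moved about 14 mm in +x, and the held cartridge seems tilted about the pads' axis. I'll fit its axis.

```bash
python3 - <<'E'
from h import *
from scipy.optimize import least_squares
np.set_printoptions(precision=4,suppress=True)
im,W=cloud('wrist'); t=ctrl.get_obs()['tool_pos']
w=W.reshape(-1,3)-t; i=im.reshape(-1,3).astype(int)
dark=(i.max(1)<75)
g=~dark&(abs(w[:,1])<.0135)&(abs(w[:,0])<.06)&(w[:,2]>-.1)&(w[:,2]<.03)&((i.max(1)-i.min(1)>18))
c=w[g]; print(len(c))
f=lambda p:np.hypot(*( (c[:,:2]-np.array([p[0],p[1]])-np.outer(c[:,2]-.019,[p[2],p[3]])).T ))-.012
s=least_squares(f,[0,0,.1,0],loss='soft_l1',f_scale=.002); print('axis at grasp',s.x[:2],'slope dx/dz dy/dz',s.x[2:],'res',np.median(abs(f(s.x))))
top=w[(i[:,2]>i[:,0]+40)&(abs(w[:,1])<.015)&(abs(w[:,0])<.04)&(w[:,2]>.02)&(w[:,2]<.08)]
print('cap',len(top),top.mean(0),top.min(0),top.max(0))
print('foot zmin',c[:,2].min())
E
```

```text
3988
axis at grasp [ 0.0021 -0.0009] slope dx/dz dy/dz [0.2507 0.0143] res 0.00025366619916472686
cap 2116 [-0.0004 -0.0006  0.0521] [-0.0116 -0.0119  0.0427] [0.0079 0.0128 0.074 ]
foot zmin -0.05366052762174259
```

```bash
python3 -m crank '-.013 .001 0 0;-.013 .001 0 0;0 0 -.04 0;0 0 -.05 0;0 0 -.04 0' - 20 >/dev/null; python3 -m crank '0 0 -.03 0;0 0 0 0;0 0 0 0;0 0 0 0;0 0 0 0'; python3 chk.py .53 .294 .115 0; python3 - <<'E'
from h import *
shot('scene','s7',(380,170,520,310),4)
im,W=cloud('scene'); np.set_printoptions(precision=4,suppress=True)
i=im.astype(int); w=W.reshape(-1,3); j=i.reshape(-1,3)
m=(np.hypot(w[:,0]-.52,w[:,1]-.293)<.05)&(w[:,2]>.055)&(w[:,2]<.19)&(j.max(1)>90)
c=w[m]
for z in np.arange(.06,.19,.012):
    s=c[abs(c[:,2]-z)<.006]
    if len(s)>4: print(round(z,3),len(s),s.mean(0),s[:,0].min(),s[:,0].max())
E
```

```text
t: 52.53
tool_pos: [0.5318, 0.2946, 0.1409]
tool_rot: [-0.065, 3.138, 0.002]
contact_force: [-0.5, 0.5, -0.4]
opening: 0.0234
grip_force: 40.1
t 52.5 tcp [0.5318 0.2946 0.1409] yawY -87.63499722716773 F [-0.5336  0.5427 -0.4441] op 0.0234 q6 -1.23
to go m [-0.0018 -0.0006 -0.0259] units [-0.0037 -0.0012 -0.0517]
0.084 22 [0.5249 0.2994 0.0855] 0.5170207332609934 0.5293254016009363
0.096 40 [0.5277 0.2993 0.0967] 0.5172400574837404 0.5332080110621019
0.108 34 [0.5299 0.3009 0.1078] 0.5202878510605718 0.5349757281528922
0.12 38 [0.5339 0.3013 0.1199] 0.5237443800339958 0.5392027270503962
0.132 38 [0.5367 0.3006 0.1319] 0.5237037570844568 0.5419994603247312
0.144 53 [0.5404 0.2997 0.1447] 0.5331627658170851 0.5446030887891551
0.156 60 [0.542  0.2996 0.156 ] 0.5217470788391445 0.5469233640580365
0.168 63 [0.5442 0.2995 0.168 ] 0.539097578791264 0.5486367360510728
0.18 55 [0.5465 0.2994 0.1791] 0.5374228553886636 0.5534930170977093
```

View pics/s7.png

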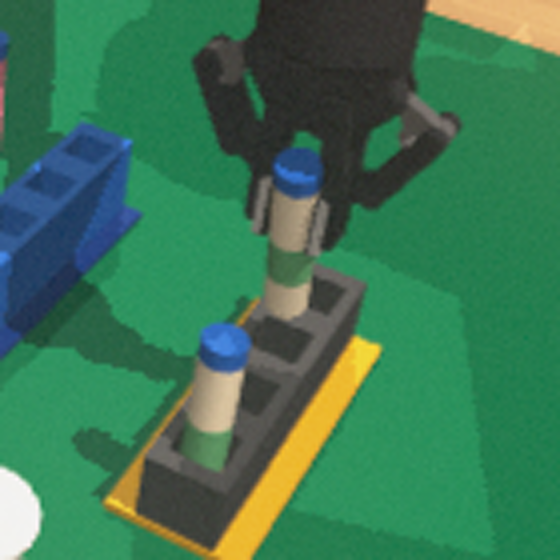

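```bash
python3 -m crank '-.01 0 0 0;0 0 -.015 0;0 0 -.015 0;0 0 -.015 0;0 0 -.015 0' 0 20 >/dev/null; python3 chk.py; python3 -m crank '0 0 -.006 0;0 0 -.006 0;0 0 -.006 0;0 0 0 0;0 0 0 0'; python3 chk.py; python3 tr.py
```

```text
t 53.0 tcp [0.5255 0.2939 0.1075] yawY -87.63833666991013 F [ 0.2483 -0.1467 -1.0001] op 0.0231 q6 -1.23
t: 53.42
tool_pos: [0.526, 0.2941, 0.0998]
tool_rot: [-0.065, 3.141, -0.0]
contact_force: [0.0, -0.2, -0.4]
opening: 0.0231
grip_force: 40.1
t 53.4 tcp [0.526  0.2941 0.0998] yawY -87.64101678805551 F [ 0.0378 -0.2422 -0.4383] op 0.0231 q6 -1.23
7497 [0.4759 0.2898 0.0505] ((0.5234548449516296, 0.29309314489364624), (0.18352028727531433, 0.046128902584314346), 4.275877952575684)
cart 297 [0.5142 0.3027 0.1255]
cart 148 [0.5259 0.2915 0.1273]
cart 0
```

```bash
python3 -m crank '0 0 -.006 0;0 0 -.006 0;0 0 -.006 0;0 0 -.006 0;0 0 0 0'; python3 -m crank '-.004 0 0 0;-.004 0 -.004 0;-.004 0 -.004 0;-.004 0 -.004 0;0 0 0 0'; python3 tr.py
```

```text
t: 53.88
tool_pos: [0.5242, 0.2942, 0.0871]
tool_rot: [0.065, -3.136, 0.0]
contact_force: [-5.7, 0.1, 3.0]
opening: 0.023
grip_force: 40.7
t: 54.3
tool_pos: [0.5194, 0.2943, 0.0824]
tool_rot: [-0.065, 3.137, 0.001]
contact_force: [4.0, 0.5, -0.3]
opening: 0.0229
grip_force: 40.2
8322 [0.4713 0.2894 0.0504] ((0.5123916268348694, 0.29209351539611816), (0.16257916390895844, 0.0460321344435215), 4.178903102874756)
cart 2421 [0.5092 0.293  0.126 ]
cart 184 [0.526  0.2913 0.1235]
cart 0
```

```bash
python3 -m crank '0 0 0 0;0 0 0 0;0 0 0 0;0 0 0 0;0 0 0 0' 60 40; python3 -m crank '0 0 .01 0;0 0 .02 0;0 0 .05 0;0 0 .06 0;0 0 .06 0' >/dev/null; python3 -m crank '0 0 .06 0;0 0 .06 0;0 0 .04 0;0 0 0 0;0 0 0 0'; cat > tt.py <<'E'
from h import *
np.set_printoptions(precision=4,suppress=True)
for cam in('wrist','top'):
    shot(cam);im,W=cloud(cam)
    w=W.reshape(-1,3); v=w[(abs(w[:,2]-.0505)<.005)&(w[:,1]>.22)&(w[:,1]<.4)&(w[:,0]>.3)&(w[:,0]<.66)]
    if len(v)>50: print(cam,len(v),cv2.minAreaRect(v[:,:2].astype(np.float32)))
    m=((w[:,2]>.10)&(w[:,2]<.15)&(w[:,1]>.2)&(w[:,1]<.4)&(w[:,0]>.4)&(w[:,0]<.65)&(im.reshape(-1,3)[:,2]>im.reshape(-1,3)[:,0].astype(int)+50)).astype(np.uint8).reshape(400,640)
    N,l,s,_=cv2.connectedComponentsWithStats(m)
    for j in range(1,N):
        if s[j,4]>30: q=W[l==j]; q=q[q[:,2]>np.percentile(q[:,2],90)-.006]; print('  cap',len(q),np.median(q,0),np.ptp(q,axis=0))
E
python3 tt.py
```

```text
t: 54.77
tool_pos: [0.5175, 0.294, 0.0814]
tool_rot: [0.065, -3.14, 0.0]
contact_force: [-0.5, 0.2, -0.4]
opening: 0.0512
grip_force: 0.0
t: 55.6
tool_pos: [0.5187, 0.2945, 0.2646]
tool_rot: [-0.065, 3.137, 0.003]
contact_force: [0.4, 0.2, -1.3]
opening: 0.0511
grip_force: 0.0
wrist 3659 ((0.532778799533844, 0.2938970625400543), (0.2042362540960312, 0.04604800418019295), 4.411935806274414)
  cap 538 [0.5218 0.293  0.1255] [0.0251 0.0238 0.0086]
  cap 461 [0.6065 0.2991 0.1258] [0.0242 0.0236 0.0067]
top 730 ((0.5319579839706421, 0.29466238617897034), (0.20436625182628632, 0.04772823676466942), 4.274633884429932)
  cap 71 [0.6054 0.2991 0.126 ] [0.0213 0.0247 0.0063]
  cap 36 [0.5223 0.2894 0.1254] [0.0208 0.0175 0.0074]
```

The second cartridge is fully down and leans about 7° in its cell, which is well within tolerance. Now the third.

```bash
python3 -m crank '-.007 -.065 0 0;-.007 -.065 0 0;-.007 -.065 0 0;-.007 -.065 0 0;-.007 -.065 0 0' >/dev/null;python3 -m crank '-.007 -.065 0 0;-.007 -.065 0 0;-.007 -.065 0 0;-.007 -.065 0 0;-.007 -.065 0 0' >/dev/null;python3 -m crank '-.007 -.065 0 0;-.007 -.065 0 0;-.007 -.065 0 0;-.007 -.065 0 0;-.007 -.065 0 0' >/dev/null;python3 -m crank '-.007 -.064 0 0;-.007 -.064 0 0;-.007 -.064 0 0;-.007 -.064 0 0;-.007 -.064 0 0' >/dev/null;python3 -m crank '0 0 0 0;0 0 0 0;0 0 0 0;0 0 0 0;0 0 0 0' >/dev/null;python3 chk.py .45 -.352 .128 0; python3 rt.py
```

```text
t 57.8 tcp [ 0.4481 -0.3521  0.2614] yawY -87.55126867538377 F [0.0133 0.612  0.1429] op 0.0515 q6 -2.41
to go m [ 0.0019  0.0001 -0.1334] units [ 0.0038  0.0002 -0.2667]
wrist 777 mean [ 0.4491 -0.3526  0.1718] mid [ 0.4495 -0.3525] [0.0247 0.0237]
top 57 mean [ 0.4522 -0.349   0.1717] mid [ 0.4514 -0.35  ] [0.0177 0.025 ]
stand 637 [0.5044 0.1177 0.0603] ((0.5050719976425171, 0.08452799916267395), (0.19360662996768951, 0.10576224327087402), 2.9184515476226807)
tray 733 [0.5298 0.2924 0.0503] ((0.5318912863731384, 0.2948475778102875), (0.20360568165779114, 0.0475875660777092), 4.507540225982666)
```

```bash
python3 -m crank '.001 .002 -.01 0;0 0 -.06 0;0 0 -.06 0;0 0 -.06 0;0 0 -.05 0' >/dev/null;  python3 -m crank '0 0 -.03 0;0 0 0 0;0 0 0 0;0 0 0 0;0 0 0 0' >/dev/null; python3 chk.py .4495 -.352 .128 0; python3 -m crank '0 0 0 0;0 0 0 0;0 0 0 0;0 0 0 0;0 0 0 0' 0 40 >/dev/null; python3 -m crank '0 0 0 0;0 0 0 0;0 0 0 0;0 0 0 0;0 0 0 0'; python3 -m crank '0 0 .01 0;0 0 .02 0;0 0 .03 0;0 0 .04 0;0 0 .05 0' >/dev/null; python3 -m crank '0 0 .05 0;0 0 .05 0;0 0 0 0;0 0 0 0;0 0 0 0' >/dev/null; python3 chk.py .4577 .288 .25 0
python3 -m crank '.001 .064 0 0;.001 .064 0 0;.001 .064 0 0;.001 .064 0 0;.001 .064 0 0' >/dev/null;python3 -m crank '.001 .064 0 0;.001 .064 0 0;.001 .064 0 0;.001 .064 0 0;.001 .064 0 0' >/dev/null;python3 -m crank '.001 .064 0 0;.001 .064 0 0;.001 .064 0 0;.001 .064 0 0;.001 .064 0 0' >/dev/null; python3 -m crank '.001 .064 0 0;.001 .064 0 0;.001 .064 0 0;.001 .064 0 0;.001 .064 0 0' >/dev/null; python3 -m crank '0 0 0 0;0 0 0 0;0 0 0 0;0 0 0 0;0 0 0 0' >/dev/null; python3 chk.py .4577 .288 .084 0; python3 tt.py;python3 - <<'E'
from h import *
im,d,E,k=load('wrist'); cv2.imwrite('pics/w8.png',im[...,::-1])
E
```

```text
t 58.7 tcp [ 0.4494 -0.3533  0.129 ] yawY -87.63244030679661 F [ 0.9311  0.2324 -0.0323] op 0.0515 q6 -2.41
to go m [ 0.0001  0.0013 -0.001 ] units [ 0.0001  0.0025 -0.0021]
t: 59.55
tool_pos: [0.449, -0.3527, 0.1282]
tool_rot: [-0.065, 3.139, -0.001]
contact_force: [-0.5, 1.5, 6.7]
opening: 0.0227
grip_force: 39.3
t 60.4 tcp [ 0.448  -0.3521  0.251 ] yawY -87.64503101790612 F [ 0.2611  0.491  -1.4359] op 0.0231 q6 -2.41
to go m [ 0.0097  0.6401 -0.001 ] units [ 0.0194  1.2803 -0.0019]
t 62.5 tcp [0.4584 0.2865 0.2512] yawY -87.73216124032217 F [-0.2729 -0.0024 -0.798 ] op 0.0229 q6 -1.19
to go m [-0.0007  0.0015 -0.1672] units [-0.0014  0.003  -0.3345]
wrist 1499 ((0.48396363854408264, 0.29011741280555725), (0.10656419396400452, 0.04604573920369148), 4.428534030914307)
  cap 92 [0.6099 0.3002 0.126 ] [0.0107 0.0226 0.003 ]
top 724 ((0.5319470763206482, 0.294840544462204), (0.2036062330007553, 0.04807211458683014), 4.781151294708252)
  cap 66 [0.6077 0.2992 0.1258] [0.0234 0.0243 0.008 ]
  cap 71 [0.5221 0.294  0.1253] [0.0209 0.024  0.0076]
```

View pics/w8.png

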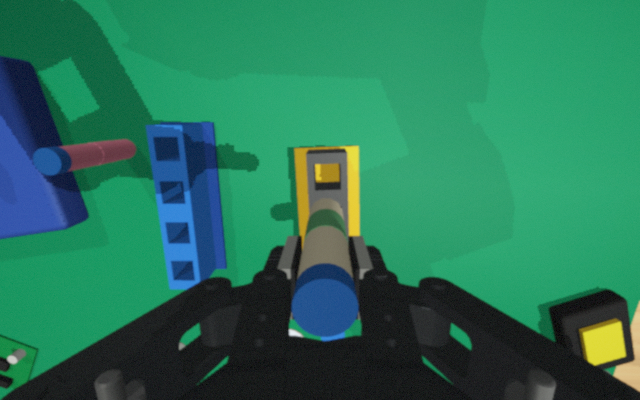

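The tray hasn't moved. The near cell shows at (327,175), in line with the tube.

```bash
python3 -m crank '0 .001 0 0;0 0 -.06 0;0 0 -.06 0;0 0 -.06 0;0 0 -.04 0' >/dev/null; python3 -m crank '0 0 -.01 0;0 0 0 0;0 0 0 0;0 0 0 0;0 0 0 0' >/dev/null; python3 chk.py .4577 .288 .083 0; python3 tt.py; python3 -m crank '0 0 -.01 0;0 0 -.01 0;0 0 -.01 0;0 0 0 0;0 0 0 0'; python3 chk.py .4577 .288 .083 0
```

```text
t 63.4 tcp [0.4598 0.2887 0.1392] yawY -87.64189161432364 F [ 0.3029  0.0967 -0.9779] op 0.023 q6 -1.19
to go m [-0.0021 -0.0007 -0.0562] units [-0.0042 -0.0014 -0.1125]
wrist 2220 ((0.5062297582626343, 0.2919037938117981), (0.15133243799209595, 0.04609127715229988), 4.441320896148682)
  cap 167 [0.5195 0.2948 0.1261] [0.0084 0.0236 0.007 ]
top 642 ((0.5319228172302246, 0.2946556806564331), (0.20420990884304047, 0.04813102260231972), 4.086154460906982)
  cap 68 [0.6078 0.3008 0.1264] [0.0237 0.0241 0.0069]
  cap 66 [0.5221 0.2935 0.1252] [0.0208 0.0244 0.0085]
t: 63.92
tool_pos: [0.4579, 0.2879, 0.1208]
tool_rot: [0.065, -3.139, 0.001]
contact_force: [-0.2, 0.6, -1.0]
opening: 0.0229
grip_force: 39.6
t 63.9 tcp [0.4579 0.2879 0.1208] yawY -87.64125463311868 F [-0.1939  0.6393 -1.0005] op 0.0229 q6 -1.19
to go m [-0.0002  0.0001 -0.0378] units [-0.0003  0.0003 -0.0757]
```

Foot at about 0.045, inside the cell without contact. I'll continue down.

```bash
python3 -m crank '0 0 -.01 0;0 0 -.01 0;0 0 -.01 0;0 0 0 0;0 0 0 0'; python3 -m crank '0 0 -.015 0;0 0 -.015 0;0 0 -.01 0;0 0 0 0;0 0 0 0';  python3 chk.py .4577 .288 .083 0
```

```text
t: 64.33
tool_pos: [0.458, 0.2879, 0.1061]
tool_rot: [0.065, -3.14, 0.001]
contact_force: [-0.1, 0.0, -0.3]
opening: 0.0231
grip_force: 39.6
t: 64.75
tool_pos: [0.4579, 0.2879, 0.086]
tool_rot: [0.065, -3.14, 0.001]
contact_force: [0.1, 0.1, -0.3]
opening: 0.0233
grip_force: 39.6
t 64.8 tcp [0.4579 0.2879 0.086 ] yawY -87.64146218201262 F [ 0.1324  0.0674 -0.2708] op 0.0233 q6 -1.19
to go m [-0.0002  0.0001 -0.003 ] units [-0.0004  0.0002 -0.0059]
```

```bash
python3 -m crank '0 0 -.003 0;0 0 0 0;0 0 0 0;0 0 0 0;0 0 0 0' >/dev/null; python3 -m crank '0 0 0 0;0 0 0 0;0 0 0 0;0 0 0 0;0 0 0 0' 60 >/dev/null; python3 -m crank '0 0 .01 0;0 0 .02 0;0 0 .05 0;0 0 .06 0;0 0 .06 0' >/dev/null; python3 -m crank '0 0 .06 0;0 0 .06 0;0 0 .04 0;0 0 0 0;0 0 0 0'; python3 -m crank '0 0 0 0;0 0 0 0;0 0 0 0;0 0 0 0;0 0 0 0' >/dev/null; python3 tt.py; python3 - <<'E'
from h import *
shot('scene','s9',(220,130,500,340),2.8)
E
```

```text
t: 66.42
tool_pos: [0.4592, 0.2885, 0.2679]
tool_rot: [-0.065, 3.137, 0.003]
contact_force: [1.3, -0.2, -0.0]
opening: 0.0514
grip_force: 0.0
wrist 2964 ((0.5328102111816406, 0.29385602474212646), (0.20456795394420624, 0.046023111790418625), 4.3690266609191895)
  cap 540 [0.4588 0.2877 0.126 ] [0.0243 0.0236 0.0064]
  cap 476 [0.5211 0.2928 0.1254] [0.0254 0.024  0.0076]
  cap 424 [0.6054 0.299  0.1258] [0.0254 0.0238 0.007 ]
top 711 ((0.5318602323532104, 0.2949571907520294), (0.20377451181411743, 0.047944579273462296), 4.58160400390625)
  cap 69 [0.6079 0.2991 0.1258] [0.0237 0.0247 0.0067]
  cap 64 [0.5221 0.2939 0.1258] [0.0209 0.0244 0.0073]
  cap 55 [0.4604 0.2863 0.1259] [0.0205 0.0248 0.008 ]
```

View pics/s9.png

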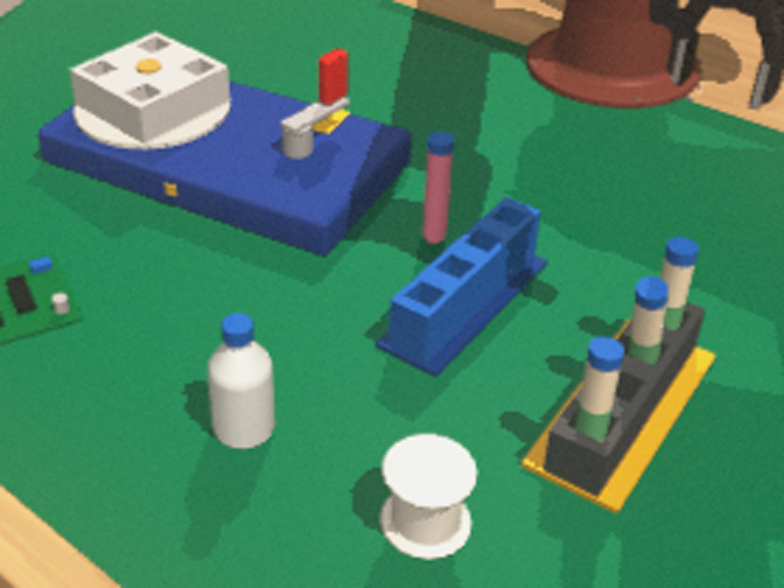

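All three cartridges stand in the tray (caps at 605,350; 650,292; 682,250) with their tops at 126 mm, so they are fully down. The stand and the bystanders are undisturbed and the arm is clear.

```bash
python3 -c "
from station import ctrl
print(ctrl.finish_job())"
```

```text
the job is handed in; nothing more can be done
None
```

I handed the job in with all three cartridges fully down in tray cells (one leans about 7°), the crank turned about 765° clockwise by camera estimate, and the stand and bystanders undisturbed; the tray shifted about 14 mm, and while I was placing the second cartridge it caught on the tray with a 52 N wrist force, so I had to reinsert it.

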